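# Clean the drying pot and load the stir bars

## Task

Get the drying pot ready for the washed stir bars: swing its purge lever fully closed, then push the sprung cap down clear of its catches before you twist it, twist it anticlockwise free and stand it upright on the worktop beside the pot. Brush the pot out with the long brush, twice down to the floor and up to near the mouth, and stand the brush back in its stand. Then drop every white stir bar that lies on the bench into the pot, leave the cap off and set the purge lever on the long middle mark at 45 degrees, without disturbing the other glassware and the timer.

Things in the scene. Friction and masses are not known exactly. Their poses are not given: they have to be found in the camera images.
- pot: Fixed grey base plate, 115 x 235 x 8 mm, carrying a round aluminium drying pot and a purge valve. Origin: on the pot's axis, at the underside of the plate; z up. Pot 77 mm across outside, 66 mm inside; inner floor 12 mm, rim 118 mm above the origin. The plate reaches from y = +60 to -175 mm and x = -57 to +57 mm.
- pot_mouth (a point): Centre of the pot's mouth, level with the top of the rim; axes as body pot. The mouth is a 6 mm thick flange with a 49 mm bore and two opposite 60-degree gaps (66 mm across) at the pot's +x and -x, through which the lugs of the cap pass.
- valve_axis (a point): Point on the upright axis of the purge lever, 49 mm above the plate's underside, at the pot's y = -130 mm; axes as body pot. The dial under the lever has black marks at 0, 45 and 90 degrees, the 45-degree one the longest, and short ones between.
- purge_lever (a joint): Angle of the purge lever about its upright axis. 0 = closed, against a stop, lever pointing to the pot frame's -x; it grows anticlockwise seen from above, to 1.6 rad; at 1.57 it points to the pot frame's -y, away from the pot. Light friction (0.12 N m); it stays where it is left.
- lever_grip (a point): Centre of the upright round black grip, 16 mm in diameter, at the outer end of the purge lever, 66 mm from the lever's axis and 79 mm above the plate's underside. The grip reaches from 18 mm below this point (top of the lever arm) to 15 mm above it.
- cap: Sprung cap: steel plug 44 mm in diameter, at its foot two opposite lugs (58 mm across, 12 wide, 5 thick), above it a black disc 70 mm in diameter. Origin: centre of its underside; z up; lugs along x. Locked, the origin is 107 mm above the pot's origin and the cap's x about 65 degrees clockwise from the pot's x (5 degrees play). Off, it stands upright on its foot, origin level with the surface. 140 g.
- cap_handle (a point): Centre of the cap's black handle bar: 56 long (cap's x), 14 wide (y), 30 mm high, 48 mm above the cap's origin; disc top 14 mm below this point. To free the cap: push down 8 mm (at most 11; spring 6 N locked, 11 N at 8 mm; catches 6 mm deep), turn 65 degrees anticlockwise seen from above so that the lugs stand in the gaps (stop 9 degrees beyond), lift.
- brush: Long bottle brush standing upright in its stand: white head 25 mm in diameter, 71 mm long at the lower end, 6 mm rod, grey round handle 16 mm in diameter from 130 to 202 mm above the origin. Origin: the lower tip; z along the brush to the handle. It leans a few degrees in its stand. 60 g.
- brush_stand: Fixed plastic stand of the brush: 62 x 62 mm foot with an upright tube, inner diameter 31 mm, outer 39 mm, its top 80 mm and its inner floor 6 mm above the origin. Origin: underside of the foot, on the tube's axis; z up.
- stir_bar_1: White stir bar lying on the worktop, 38 mm long (along its y), 8 mm wide and thick. Origin: centre of its underside, 4 mm from its middle. May be absent.
- stir_bar_2: White stir bar lying on the worktop, 38 mm long (along its y), 8 mm wide and thick. Origin: centre of its underside, 4 mm from its middle. May be absent.
- stir_bar_3: White stir bar lying on the worktop, 38 mm long (along its y), 8 mm wide and thick. Origin: centre of its underside, 4 mm from its middle. May be absent.
- stir_bar_4: White stir bar lying on the worktop, 38 mm long (along its y), 8 mm wide and thick. Origin: centre of its underside, 4 mm from its middle. May be absent.
- lip_centre (a point): Point on the front lip of the worktop. The lip is flat at z = 0 from x = 0.425 to 0.495 m and free between the timer and the stir bars; behind it, from x = 0.50 m, the beige top lies at z = 4.5 mm (for y > -0.09 m) and the black inset at z = -7.5 mm (for y < -0.09 m).
- beaker: Bystander: empty glass beaker, 43 mm in diameter, 56 mm high; origin: centre of its underside. Leave it alone.
- flask: Bystander: glass conical flask, 65 mm in diameter, 97 mm high; origin: centre of its underside. Leave it alone.
- weighing_bottle: Bystander: small open glass weighing bottle, 35 mm in diameter, 36 mm high, near the stir bars; origin: centre of its underside. Leave it alone.
- bench_timer: Bystander: flat white timer, 58 x 66 x 18 mm; origin: centre of its underside. Leave it alone.

How it is judged:
By the outcome, as a careful person would: the job done as asked, in the order asked, and still so for the second after the job is handed in, with the robot touching nothing.
Of stir_bar_1, stir_bar_2, stir_bar_3, stir_bar_4 only 2 to 4 are there at a start; the rules pass over those that are not, and their reading is None.
At some moment in a run one of stir_bar_2, stir_bar_4 may be knocked a few centimetres aside while the robot is not near it.
It also fails if it takes over 210 s, if anything falls off the work surface, if the arm or the gripper's body presses on something with over 40 N, if the wrist force passes 120 N, or if a joint passes its speed limit or range.

## Robot

A 6-joint arm with a two-finger parallel gripper is mounted at the origin on a cart in front of the work surface, level with it; the furniture and walls round the work are solid. World frame = base frame: x ahead of the robot, y to its left, z up, the work surface at z = 0. Lengths are in m, angles in rad, forces in N, time in s.
With the tool pointing down it reaches from about 0.425 to 0.95 m from the base axis. Payload 3.5 kg.
Tool frame: the origin (TCP) lies on the centre line of the jaws, within the pads' length; the fingertips stand 25 mm ahead of it and the grasp point (between the pads) lies 6 mm ahead of it (ctrl.finger_overhang is the distance from the TCP to the fingertips, in m); z points along the fingers, y is the line along which they close (so a half turn about z gives the same grasp; the last joint's range is limited). The gripper opens to 85 mm and grips with 20 to 120 N. Pads are 22 mm wide; open, the fingers measure 114 mm over their backs; the gripper's body (76 mm by 85 mm) begins 54 mm behind the grasp point. The pads swing forward as they close: fully open they stand 13 mm farther back than shut.
Start: joints at [-1.385, 0.286, 1.577, -0, 1.279, -0.15], TCP at [0.222, -0.637, 0.256] pointing down, gripper open.
Joint ranges: [-2.77, 2.77], [-0.9, 2.22], [0.21, 2.48], [-1.53, 4.67], [0.24, 2.81], [-2.84, 2.84]. Speed limits (rad/s): [2.79, 2.79, 3.14, 3.14, 3.14, 3.14].

## Interface

Orientations are given as a unit quaternion [x, y, z, w].
In Python, from plant import get_state, imaging, job, ctrl gives the robot as it stands.
- The arm moves only by the tool jog_arm, never from a script. Its argument "increments" is a list of rows, each an object of numbers: "dx", "dy", "dz": the shift along the world's x, y, z each as a share of 12 cm, from -1 to 1; "ax", "ay", "az": the turn, a rotation vector about the world's x, y, z each as a share of pi/2 rad, from -1 to 1; "gripper": the gripper command: -1 is shut, 1 is fully open, values between are in proportion. A call has 1 to 10 rows; each row is the pose to reach, as a shift and turn from the pose commanded when the call began; what a row does not reach only later rows make up. A row lasts 1/10 s, in which the tool goes at most 50 mm and 8.59 degrees, less where a joint would pass 70% of its speed; a pose out of reach is approached as far as the arm can. A call with a number of a shift or a turn outside -1 to 1 is refused whole. A call with a gripper value outside its range is refused whole. The fingers move at their own pace and stop on an object; "force" is the grip in N (left out, the last holds). Time passes only in rows, so rows that repeat a pose let the fingers close. It gives the time, the measured TCP pose, the force, the opening and the grip force at its end, in the units of the state.
- get_state(): the state, without advancing time (a new reading comes with each control period).
- imaging.read_camera(name): name is "side" or "top" or "wrist"; returns a dict with "frame" (420x560x3 uint8, blue, green, red), "depth" (420x560 float32, m along the optical axis (not along the pixel's ray), 0 where there is no reading), "camera_matrix" (3x3 intrinsics, pixels), "extrinsics" (4x4, takes a point from camera to world coordinates); the wrist camera has in their place "mount" (4x4, takes a point from camera to tool coordinates, whose origin is the TCP and whose axes are the flange's). Camera axes: x right, y up, looking along -z (the intrinsics and any distortion apply to the point x, -y, -z); pixel columns grow to the right and rows downward; lengths in m; the calibration is good to about 2 mm. A picture is of the moment at which its call begins: read the wrist's pose just before it.
- job.sign_off(): hands the job in; it is judged then, once.
The state is a dict: "time": time; "qpos": joint angles; "dq": joint speeds; "joint_efforts": joint torques, N m; "eef_pos": TCP position; "tcp_rot": TCP orientation; "contact_force": force on the tool from outside, world axes, zero at the start; "wrist_torque": the same for the moment, N m; "opening": opening from 0.0 (shut) to 1.0 (fully open); "finger_force": force on a finger pad.
Only numpy, scipy, OpenCV 4.12 (cv2) and the standard library are available. Lean on these libraries where they do the work, as an engineer would, in place of code of your own. Each camera call takes 0.05 s, during which the arm holds its last target. There are 200 camera calls.

## Working session

There is one attempt and no reset: what is moved stays moved. The work goes in short steps, Python scripts to look and compute and a tool call to move; the robot and the scene stay as the last step left them, time stands still between calls to the robot, and variables do not carry over. Pictures are saved under pics/ and viewed, at most 14 in all, crops included, and the job is handed in when it is done.

Besides the shell and the picture viewer there is one more tool, called after "Call:" as name([rows], argument=value, ...), one row to a line, values as JSON. jog_arm: Moves the arm, as the interface text tells. Shift numbers are shares of 12 cm and turn numbers shares of pi/2 rad, none past 1 either way. Its arguments: {"type":"object","properties":{"increments":{"type":"array"},"force":{"type":"number"}},"required":["increments"]}

```bash
ls; mkdir -p pics; cat > h.py <<'E'
import numpy as np, cv2
from plant import get_state, imaging, job, ctrl
from scipy.spatial.transform import Rotation as R
def cam(name):
    s=get_state(); d=imaging.read_camera(name)
    if 'mount' in d:
        T=np.eye(4);T[:3,:3]=R.from_quat(s['tcp_rot']).as_matrix();T[:3,3]=s['eef_pos']
        d['extrinsics']=T@d['mount']
    return d
def pts(d):
    "world xyz image from depth"
    z=d['depth'];K=d['camera_matrix'];h,w=z.shape
    u,v=np.meshgrid(np.arange(w),np.arange(h))
    P=np.stack([(u-K[0,2])/K[0,0]*z,-(v-K[1,2])/K[1,1]*z,-z],-1)
    E=d['extrinsics'];return P@E[:3,:3].T+E[:3,3]
def ray(d,u,v,zp):
    "pixel ray onto plane z=zp"
    K=d['camera_matrix'];E=d['extrinsics']
    r=E[:3,:3]@np.array([(u-K[0,2])/K[0,0],-(v-K[1,2])/K[1,1],-1.]);o=E[:3,3]
    return o+r*(zp-o[2])/r[2]
def proj(d,p):
    K=d['camera_matrix'];E=np.linalg.inv(d['extrinsics']);q=E[:3,:3]@np.array(p)+E[:3,3]
    return K[0,0]*q[0]/-q[2]+K[0,2], K[1,1]*-q[1]/-q[2]+K[1,2]
def st():
    s=get_state();print('t',round(s['time'],2),'p',np.round(s['eef_pos'],4),'q',np.round(s['tcp_rot'],4),'F',np.round(s['contact_force'],1),'T',np.round(s['wrist_torque'],2),'op',round(s['opening'],3),'ff',s['finger_force'],'j',np.round(s['qpos'],2))
E
python3 - <<'E'
from h import *
st();print(ctrl.finger_overhang)
for n in('top','side'):
    d=cam(n);cv2.imwrite(f'pics/{n}0.png',d['frame']);print(n,d['camera_matrix'].tolist(),np.round(d['extrinsics'],3).tolist(),[k for k in d])
    np.savez(f'{n}0.npz',**{k:v for k,v in d.items()})
E
```

```text
pics
t 0.0 p [ 0.2223 -0.6367  0.2549] q [ 0.9859  0.1671 -0.     -0.0012] F [-0.2 -1.4  0.7] T [ 0.05 -0.04 -0.05] op 1.001 ff 0.0 j [-1.39  0.29  1.58  0.    1.28 -0.15]
0.025
top [[381.86385754790143, 0.0, 284.15430001043524], [0.0, 381.86385754790143, 204.26943869716212], [0.0, 0.0, 1.0]] [[-0.237, 0.943, -0.234, 0.381], [-0.972, -0.23, 0.057, 0.14], [-0.0, 0.241, 0.97, 1.053], [0.0, 0.0, 0.0, 1.0]] ['frame', 'depth', 'camera_matrix', 'extrinsics']
side [[502.1670220715391, 0.0, 278.54742153941186], [0.0, 502.1670220715391, 212.821675233884], [0.0, 0.0, 1.0]] [[-0.914, 0.18, -0.364, 0.152], [-0.407, -0.413, 0.815, 1.164], [-0.003, 0.893, 0.45, 0.7], [0.0, 0.0, 0.0, 1.0]] ['frame', 'depth', 'camera_matrix', 'extrinsics']
```

View pics/top0.png

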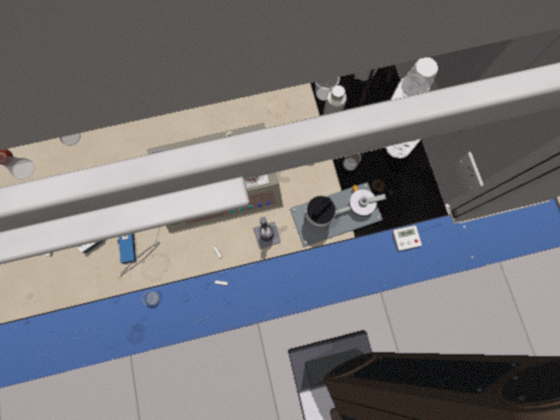

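View pics/side0.png

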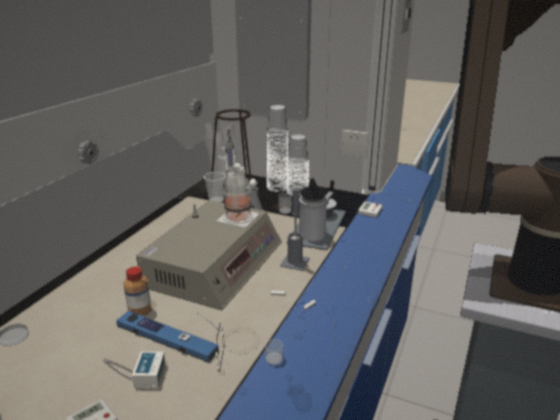

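The top view shows the pot at (320,210), the valve at (363,203) with its lever to the right, the brush stand at (266,234), bars at (217,252) and (221,283), and the timer at (407,238). A grey beam crosses overhead. The side view agrees. Next I'll measure these.

```bash
python3 - <<'E'
from h import *
D={n:dict(np.load(f'{n}0.npz')) for n in('top','side')}
P=pts(D['top'])
for nm,u,v in [('pot',320,205),('potrim',320,222),('valve',363,203),('leverend',382,198),('stand',266,234),('brush',264,222),('bar',217,252),('bar',221,283),('timer',407,238),('beam',320,135),('beam2',200,205),('beamlow',320,160),('wb',152,298),('beaker?',352,162),('box',255,195),('platecornerL',293,215),('plate cornerTR',375,186),('bar2?',340,212),('beige',190,270),('lip',260,300),('inset',400,200),('base',303,237)]:
    print(nm,np.round(P[v,u],3), np.round(ray(D['top'],u,v,0),3))
for n in D:
    d=D[n];Q=pts(d);f=d['frame'].astype(int)
    m=((f.min(2)>150)&(Q[...,2]<0.03)&(Q[...,2]>-0.03)&(Q[...,0]<0.8)).astype(np.uint8)
    k,l,s,c=cv2.connectedComponentsWithStats(m)
    for i in range(1,k):
        if 8<s[i][4]<600:
            q=Q[l==i];print(n,s[i],np.round(np.median(q,0),3),np.round(ray(d,*c[i],0.008),3))
d=D['top'];cv2.imwrite('pics/c0.png',cv2.resize(d['frame'][140:310,180:430],None,fx=3,fy=3,interpolation=cv2.INTER_CUBIC))
E
```

```text
pot [0.571 0.007 0.176] [ 0.609 -0.02   0.   ]
potrim [0.537 0.013 0.144] [ 0.561 -0.007  0.   ]
valve [ 0.572 -0.122  0.069] [ 0.585 -0.14   0.   ]
leverend [ 0.575 -0.178  0.059] [ 0.587 -0.197  0.   ]
stand [0.55  0.147 0.078] [0.564 0.148 0.   ]
brush [0.555 0.144 0.21 ] [0.599 0.146 0.   ]
bar [0.546 0.289 0.009] [0.547 0.29  0.   ]
bar [0.462 0.295 0.008] [0.462 0.296 0.   ]
timer [ 0.459 -0.225  0.016] [ 0.46  -0.231  0.   ]
beam [0.49  0.086 0.789] [ 0.816 -0.076  0.   ]
beam2 [0.466 0.187 0.763] [0.689 0.311 0.   ]
beamlow [0.483 0.085 0.753] [ 0.74  -0.055  0.   ]
wb [0.467 0.483 0.   ] [0.467 0.483 0.   ]
beaker? [ 0.714 -0.146 -0.007] [ 0.712 -0.144  0.   ]
box [0.658 0.152 0.083] [0.681 0.153 0.   ]
platecornerL [0.596 0.063 0.015] [0.599 0.062 0.   ]
plate cornerTR [ 0.627 -0.19  -0.005] [ 0.626 -0.188  0.   ]
bar2? [ 0.569 -0.063  0.036] [ 0.576 -0.07   0.   ]
beige [0.516 0.37  0.007] [0.516 0.371 0.   ]
lip [ 0.394  0.204 -0.013] [0.394 0.204 0.   ]
inset [ 0.57  -0.248 -0.008] [ 0.569 -0.245  0.   ]
base [0.53  0.051 0.011] [0.531 0.05  0.   ]
top [387 146  24  12 1
[... 603 characters left out ...]

side [282 179   9  14  58] [ 0.776 -0.286  0.01 ] [ 0.774 -0.293  0.008]
side [304 181   5   4   9] [ 0.721 -0.324  0.019] [ 0.72  -0.337  0.008]
side [360 203  21  11 133] [ 0.458 -0.211  0.017] [ 0.463 -0.233  0.008]
side [473 243  39  14 348] [ 0.111 -0.128  0.001] [ 0.109 -0.113  0.008]
side [471 260   4   7  11] [ 0.143 -0.041  0.001] [ 0.143 -0.027  0.008]
side [270 289  15   5  51] [0.547 0.291 0.012] [0.549 0.285 0.008]
side [304 300  11   8  30] [0.465 0.3   0.008] [0.465 0.299 0.008]
side [184 335   5   4  12] [0.642 0.522 0.027] [0.656 0.504 0.008]
side [ 85 400  30  20 182] [0.671 0.739 0.022] [0.68  0.729 0.008]
side [ 67 415   6   5  20] [0.711 0.767 0.023] [0.724 0.758 0.008]
```

View pics/c0.png

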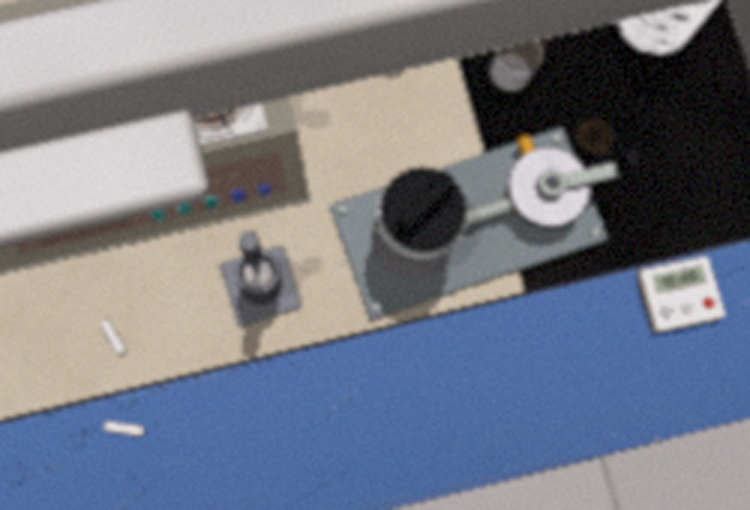

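The crop shows the cap bar running diagonally, the pipe, the lever pointing away from the pot (about 90°) and two bars. I'll map heights so I can plan a safe path.

```bash
python3 - <<'E'
from h import *
D={n:dict(np.load(f'{n}0.npz')) for n in('top','side')}
H={}
for n in D:
    d=D[n];Q=pts(d).reshape(-1,3)[d['depth'].ravel()>0]
    for q in Q:
        k=(int(np.floor(q[0]/.1)),int(np.floor(q[1]/.1)));H[k]=max(H.get(k,-9),q[2])
print('y:',[f'{j/10:.1f}' for j in range(7,-9,-1)])
for i in range(10,-3,-1): print(f'{i/10:.1f}',' '.join(f"{H.get((i,j),9)*100:4.0f}" for j in range(7,-9,-1)))
Q=pts(D['top']);z=Q[...,2]; m=(z>0.6)&(D['top']['depth']>0)&(Q[...,1]>-.4)
print('beam',np.round(Q[m].min(0),3),np.round(Q[m].max(0),3))
E
```

```text
y: ['0.7', '0.6', '0.5', '0.4', '0.3', '0.2', '0.1', '0.0', '-0.1', '-0.2', '-0.3', '-0.4', '-0.5', '-0.6', '-0.7', '-0.8']
1.0  900    2   37   63   63   62   62   61   61   60   59   59  900  900  900  900
0.9   10    2    1    1    1    1    1    1    8   26   26   59  900  900  900  900
0.8    8    1    3   11   11   11   14   11    1   13   28   59  900  900  900  900
0.7    3    2    3   11   11   11   35   10   10    5   28   59  900  900  900  900
0.6    3    4    4   11   11   11   21   15   15    6   12   59  900  900  900  900
0.5    1    1    3    2   79   79   79   79   79   79    8   60   -2  900  900  900
0.4    1    1    4    4   79   96   97   95   91   79    2   60   60   59   58    1
0.3   -0   -0   -0   -0   -0   -0   -0   -0   -0   -0   -0   -0   -0   -0   -0  -80
0.2  -80  -80  -80  -80  -80  -80   27   59   71   66  -80  -80  -80  -80  -80  -80
0.1  -80  -80  -80  -80  -80  -80   26   57   63   61   59   56   52   49   46  -80
0.0  -80  -80  -80  -80  -80  -80    1   31   62   61   59  -80  -80  -80  -80  -80
-0.1  -81  -81  -80  -80  -80  -80    0   23  900  900  900  900  -81  -80  -80  -80
-0.2  900  900  900  900  -81  -80  -23  900  900  900  900  900  900  900  900  900
beam [ 0.216 -0.131  0.6  ] [0.508 0.347 0.975]
```

Call:
jog_arm([
  {"dx": 0.3,"dy": 1,"dz": 0.2},
  {"dx": 0.3,"dy": 1,"dz": 0.2},
  {"dx": 0.3,"dy": 1,"dz": 0.2},
])

```text
$.increments[0]: bad value
```

Call:
jog_arm([
  {"dx": 0.2,"dy": 1},
  {"dx": 0.2,"dy": 1},
  {"dx": 0.2,"dy": 1},
])

```text
$.increments[0]: bad value
```

Call:
jog_arm([
  {"dx": 0.5,"dy": 1},
  {"dx": 0.5,"dy": 1},
  {"dx": 0.5,"dy": 1},
])

```text
$.increments[0]: bad value
```

Call:
jog_arm([
  {"dx": 0.9,"dy": 1},
  {"dx": 0.9,"dy": 1},
  {"dx": 0.9,"dy": 1},
  {"dx": 0.9,"dy": 1},
])

```text
$.increments[0]: bad value
```

Call:
jog_arm([
  {"dx": 0.3,"dy": 1,"dz": 0.2,"ax": 0,"ay": 0,"az": 0,"gripper": 1},
  {"dx": 0.3,"dy": 1,"dz": 0.2,"ax": 0,"ay": 0,"az": 0,"gripper": 1},
  {"dx": 0.3,"dy": 1,"dz": 0.2,"ax": 0,"ay": 0,"az": 0,"gripper": 1},
])

```text
time: 0.4
eef_pos: [0.2592, -0.5146, 0.2799]
tcp_rot: [0.986, 0.168, 0.0, -0.001]
contact_force: [0.1, -0.3, -0.1]
opening: 0.999
finger_force: 0.0
```

Call:
jog_arm([
  {"dx": 0.2,"dy": 1,"dz": 0,"ax": 0,"ay": 0,"az": 0,"gripper": 1},
  {"dx": 0.2,"dy": 1,"dz": 0,"ax": 0,"ay": 0,"az": 0,"gripper": 1},
  {"dx": 0.2,"dy": 1,"dz": 0,"ax": 0,"ay": 0,"az": 0,"gripper": 1},
])

```text
time: 0.7
eef_pos: [0.2828, -0.3936, 0.2794]
tcp_rot: [0.986, 0.168, 0.0, -0.001]
contact_force: [0.4, 0.2, -0.2]
opening: 1.001
finger_force: 0.0
```

Call:
jog_arm([
  {"dx": 0.5,"dy": 1,"dz": 0,"ax": 0,"ay": 0,"az": 0,"gripper": 1},
  {"dx": 0.5,"dy": 1,"dz": 0,"ax": 0,"ay": 0,"az": 0,"gripper": 1},
  {"dx": 0.5,"dy": 1,"dz": 0,"ax": 0,"ay": 0,"az": 0,"gripper": 1},
  {"dx": 0.5,"dy": 1,"dz": 0,"ax": 0,"ay": 0,"az": 0,"gripper": 1},
])

```text
time: 1.1
eef_pos: [0.3434, -0.2739, 0.2799]
tcp_rot: [0.986, 0.17, 0.0, -0.001]
contact_force: [-0.4, 0.2, 1.1]
opening: 1.001
finger_force: 0.0
```

Call:
jog_arm([
  {"dx": 0.8,"dy": 1,"dz": 0.3,"ax": 0,"ay": 0,"az": 0,"gripper": 1},
  {"dx": 0.8,"dy": 1,"dz": 0.3,"ax": 0,"ay": 0,"az": 0,"gripper": 1},
  {"dx": 0.8,"dy": 1,"dz": 0.3,"ax": 0,"ay": 0,"az": 0,"gripper": 1},
  {"dx": 0.8,"dy": 1,"dz": 0.3,"ax": 0,"ay": 0,"az": 0,"gripper": 1},
  {"dx": 0.8,"dy": 1,"dz": 0.3,"ax": 0,"ay": 0,"az": 0,"gripper": 1},
])

```text
time: 1.6
eef_pos: [0.439, -0.1568, 0.3164]
tcp_rot: [0.986, 0.168, -0.0, 0.0]
contact_force: [0.3, -0.2, 0.2]
opening: 1.002
finger_force: 0.0
```

```bash
python3 - <<'E'
from h import *
st();d=cam('wrist');cv2.imwrite('pics/w1.png',d['frame']);print(d['camera_matrix'][0],np.round(d['mount'],3).tolist())
np.savez('w1.npz',**d)
E
```

```text
t 1.6 p [ 0.439  -0.1568  0.3164] q [ 9.857e-01  1.685e-01 -1.000e-04  3.000e-04] F [ 0.3 -0.2  0.2] T [-0.01  0.   -0.06] op 1.002 ff 0.0 j [-0.56 -0.23  2.   -0.    1.38  0.67]
[298.59316085   0.         279.16595832] [[-0.001, 0.961, 0.278, 0.071], [1.0, 0.001, -0.0, 0.0], [-0.001, 0.278, -0.961, -0.117], [0.0, 0.0, 0.0, 1.0]]
```

View pics/w1.png

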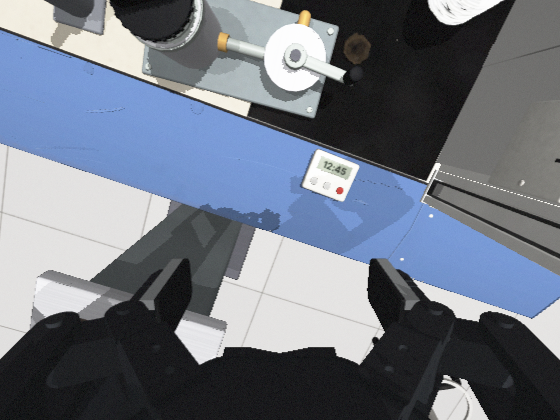

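The wrist view shows the hub at (296,57), the black grip at (354,74), the pipe, the pot cap at (155,10) and the timer at (330,175). I'll centre over the pot.

Call:
jog_arm([
  {"dx": 0.9,"dy": 0.8,"dz": 0.2,"ax": 0,"ay": 0,"az": 0.1,"gripper": 1},
  {"dx": 0.9,"dy": 0.8,"dz": 0.2,"ax": 0,"ay": 0,"az": 0.2,"gripper": 1},
  {"dx": 0.9,"dy": 0.8,"dz": 0.2,"ax": 0,"ay": 0,"az": 0.2,"gripper": 1},
  {"dx": 0.9,"dy": 0.8,"dz": 0.2,"ax": 0,"ay": 0,"az": 0.2,"gripper": 1},
  {"dx": 0.9,"dy": 0.8,"dz": 0.2,"ax": 0,"ay": 0,"az": 0.2,"gripper": 1},
])

```text
time: 2.15
eef_pos: [0.5461, -0.0626, 0.3391]
tcp_rot: [0.948, 0.319, -0.001, -0.0]
contact_force: [-0.2, 0.1, -0.4]
opening: 1.0
finger_force: 0.0
```

```bash
python3 - <<'E'
from h import *
st();d=cam('wrist');cv2.imwrite('pics/w2.png',d['frame'])
np.savez('w2.npz',**d)
E
```

```text
t 2.15 p [ 0.5461 -0.0626  0.3391] q [ 9.478e-01  3.188e-01 -1.200e-03 -3.000e-04] F [-0.2  0.1 -0.4] T [ 0.   -0.02 -0.03] op 1.0 ff 0.0 j [-0.3  -0.04  1.79 -0.    1.4   0.62]
```

View pics/w2.png

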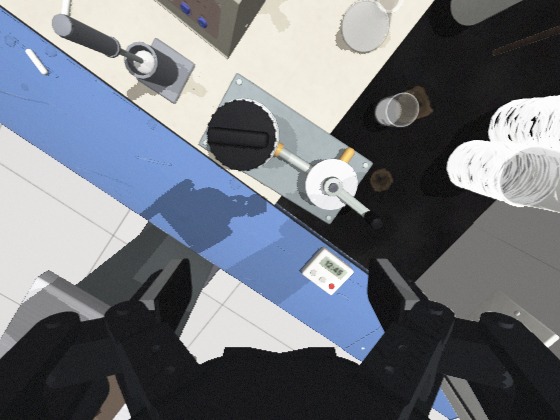

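This view shows the cap bar from (208,139) to (275,142), the disc centred near (243,135), the hub at (332,186), the grip at (376,220), plate screws at (239,82), (367,164) and (329,217), and the brush handle from (62,25) to (125,50). The beaker is at (398,110).

```bash
python3 - <<'E'
from h import *
d=dict(np.load('w2.npz'));Q=pts(d);f=d['frame'];hsv=cv2.cvtColor(f,cv2.COLOR_BGR2HSV)
w1=dict(np.load('w1.npz'))
for n,u,v in [('bar',240,138),('barL',212,138),('barR',270,140),('disc',243,160),('hub',332,186),('lev',352,202),('grip',376,220),('grip',373,218),('dial',325,200),('plate',285,120),('scr',239,82),('scr',367,164),('scr',329,217),('standtop',165,58),('handle top',62,25),('handle low',118,46),('handle mid',88,35),('tube',140,52)]:
    print(n,np.round(Q[v,u],4))
def fit(m,name):
    q=Q[m];print(name,len(q),'med',np.round(np.median(q,0),4),'ctr',np.round((np.percentile(q,1,0)+np.percentile(q,99,0))/2,4),np.round(np.ptp(q,axis=0),3))
    c=q[:,:2]-q[:,:2].mean(0);w,V=np.linalg.eigh(c.T@c);a=np.degrees(np.arctan2(V[1,1],V[0,1]));pr=c@V;print('   axis deg',round(a,1),'ext',np.round(np.ptp(pr,axis=0),4),'boxctr',np.round(q[:,:2].mean(0)+V@((pr.max(0)+pr.min(0))/2),4))
z=Q[...,2];near=lambda x,y,r:np.hypot(Q[...,0]-x,Q[...,1]-y)<r
b=Q[138,240]
fit(near(b[0],b[1],.045)&(z>b[2]-.006)&(z<b[2]+.006),'bar')
dz=Q[160,243][2];fit(near(b[0],b[1],.05)&(abs(z-dz)<.006),'disc')
g=Q[220,376];fit(near(g[0],g[1],.02)&(z>.07),'grip')
h=Q[186,332]
white=(hsv[...,2]>190)&(hsv[...,1]<30);fit(near(h[0],h[1],.04)&white&(z>.02)&(z<.1),'dial')
# plate yaw from grey plate pts
dark=hsv[...,2]
fit((abs(z-Q[120,285][2])<.006)&(Q[...,0]>.48)&(Q[...,0]<.66)&(Q[...,1]<.1)&(Q[...,1]>-.22)&(hsv[...,1]>10)&(hsv[...,1]<80)&(hsv[...,0]>70)&(hsv[...,0]<115),'plate')
E
```

```text
bar [0.5707 0.0007 0.1751]
barL [0.5548 0.0215 0.173 ]
barR [ 0.5839 -0.0226  0.1447]
disc [ 0.5509 -0.0123  0.1455]
hub [ 0.5811 -0.1236  0.0701]
lev [ 0.5801 -0.1612  0.0639]
grip [ 0.5827 -0.1881  0.0988]
grip [ 0.5822 -0.1851  0.0949]
dial [ 0.5588 -0.1336  0.0515]
plate [ 0.6108 -0.0242  0.0129]
scr [0.6123 0.0563 0.0149]
scr [ 0.6342 -0.1577  0.017 ]
scr [ 0.5374 -0.1665  0.0141]
standtop [ 0.6035 -0.0199  0.4563]
handle top [0.5626 0.146  0.2123]
handle low [0.5675 0.1401 0.1489]
handle mid [0.5653 0.1399 0.1927]
tube [0.5687 0.1545 0.077 ]
bar 919 med [0.5696 0.003  0.174 ] ctr [0.5695 0.003  0.1733] [0.038 0.052 0.007]
   axis deg 121.5 ext [0.0141 0.0556] boxctr [0.5694 0.0029]
disc 2866 med [0.5733 0.0031 0.1452] ctr [0.5696 0.0031 0.145 ] [0.071 0.071 0.011]
   axis deg -146.1 ext [0.0709 0.0708] boxctr [0.5696 0.0031]
grip 213 med [ 0.5804 -0.188   0.096 ] ctr [ 0.5801 -0.1916  0.0853] [0.016 0.016 0.03 ]
   axis deg 155.3 ext [0.0154 0.0152] boxctr [ 0.58   -0.1916]
dial 1911 med [ 0.5832 -0.1242  0.0524] ctr [ 0.581  -0.124   0.0528] [0.071 0.08  0.035]
   axis deg 106.6 ext [0.0706 0.0783] boxctr [ 0.5799 -0.1233]
plate 5651 med [ 0.5993 -0.0644  0.0122] ctr [ 0.5761 -0.0536  0.0121] [0.15  0.278 0.01 ]
   axis deg 80.3 ext [0.1679 0.295 ] boxctr [ 0.5712 -0.0754]
```

Call:
jog_arm([
  {"dx": 0.28,"dy": -0.4,"dz": 0,"ax": 0,"ay": 0,"az": 0.09,"gripper": 0},
  {"dx": 0.28,"dy": -0.8,"dz": 0,"ax": 0,"ay": 0,"az": 0.18,"gripper": 0},
  {"dx": 0.28,"dy": -1,"dz": -0.2,"ax": 0,"ay": 0,"az": 0.27,"gripper": 0},
  {"dx": 0.28,"dy": -1,"dz": -0.4,"ax": 0,"ay": 0,"az": 0.36,"gripper": 0},
  {"dx": 0.28,"dy": -1,"dz": -0.6,"ax": 0,"ay": 0,"az": 0.45,"gripper": 0},
  {"dx": 0.28,"dy": -1,"dz": -0.6,"ax": 0,"ay": 0,"az": 0.54,"gripper": 0},
  {"dx": 0.28,"dy": -1,"dz": -0.6,"ax": 0,"ay": 0,"az": 0.587,"gripper": 0},
  {"dx": 0.28,"dy": -1,"dz": -0.6,"ax": 0,"ay": 0,"az": 0.587,"gripper": 0},
])

```text
time: 3.0
eef_pos: [0.5783, -0.1832, 0.2676]
tcp_rot: [0.708, 0.706, -0.0, -0.001]
contact_force: [0.3, -0.1, -0.2]
opening: 0.501
finger_force: 0.0
```

Call:
jog_arm([
  {"dx": 0,"dy": -0.075,"dz": -0.4,"ax": 0,"ay": 0,"az": 0,"gripper": 0},
  {"dx": 0,"dy": -0.075,"dz": -0.8,"ax": 0,"ay": 0,"az": 0,"gripper": 0},
  {"dx": 0,"dy": -0.075,"dz": -1,"ax": 0,"ay": 0,"az": 0,"gripper": 0},
  {"dx": 0,"dy": -0.075,"dz": -1,"ax": 0,"ay": 0,"az": 0,"gripper": 0},
  {"dx": 0,"dy": -0.075,"dz": -1,"ax": 0,"ay": 0,"az": 0,"gripper": 0},
])

```text
time: 3.5
eef_pos: [0.5797, -0.1913, 0.149]
tcp_rot: [0.707, 0.707, -0.0, 0.0]
contact_force: [-0.5, 0.2, 0.9]
opening: 0.5
finger_force: 0.0
```

```bash
python3 - <<'E'
from h import *
st();d=cam('wrist');np.savez('w3.npz',**d);Q=pts(d);z=Q[...,2]
m=(np.hypot(Q[...,0]-.58,Q[...,1]+.1916)<.03)&(z>.07)&(z<.11);q=Q[m];print(m.sum(), np.round(q.min(0),4),np.round(q.max(0),4),np.round((np.percentile(q,1,0)+np.percentile(q,99,0))/2,4))
print(np.round(proj(d,(.58,-.1916,.0985)),0))
E
```

```text
t 3.5 p [ 0.5797 -0.1913  0.149 ] q [ 7.075e-01  7.067e-01 -0.000e+00  2.000e-04] F [-0.5  0.2  0.9] T [0.01 0.03 0.01] op 0.5 ff 0.0 j [-0.48  0.25  1.82 -0.    1.06 -0.48]
759 [ 0.5719 -0.1991  0.0702] [ 0.5878 -0.1838  0.0998] [ 0.5798 -0.1911  0.0851]
[278. 245.]
```

Call:
jog_arm([
  {"dx": 0,"dy": 0,"dz": -0.2,"ax": 0,"ay": 0,"az": 0,"gripper": 0},
  {"dx": 0,"dy": 0,"dz": -0.43,"ax": 0,"ay": 0,"az": 0,"gripper": 0},
  {"dx": 0,"dy": 0,"dz": -0.43,"ax": 0,"ay": 0,"az": 0,"gripper": 0},
  {"dx": 0,"dy": 0,"dz": -0.43,"ax": 0,"ay": 0,"az": 0,"gripper": -1},
  {"dx": 0,"dy": 0,"dz": -0.43,"ax": 0,"ay": 0,"az": 0,"gripper": -1},
  {"dx": 0,"dy": 0,"dz": -0.43,"ax": 0,"ay": 0,"az": 0,"gripper": -1},
  {"dx": 0,"dy": 0,"dz": -0.43,"ax": 0,"ay": 0,"az": 0,"gripper": -1},
  {"dx": 0,"dy": 0,"dz": -0.43,"ax": 0,"ay": 0,"az": 0,"gripper": -1},
], force=25)

```text
time: 4.35
eef_pos: [0.5813, -0.1913, 0.0996]
tcp_rot: [0.707, 0.708, 0.0, 0.002]
contact_force: [-2.5, -0.4, 6.4]
opening: 0.176
finger_force: 25.7
```

```bash
python3 - <<'E'
from h import *
st();V=np.array([.5808,-.1255]);f0=-90.7
p=lambda a:V+.066*np.array([np.cos(np.radians(a)),np.sin(np.radians(a))])
for a0,steps in((f0,range(6,43,6)),(f0-42,[6,12,18,24,30,36,42,43.5])):
    for s in steps: print(s,np.round((p(a0-s)-p(a0))/.12,3),'az',round(-s/90,3))
E
```

```text
t 4.35 p [ 0.5813 -0.1913  0.0996] q [7.065e-01 7.077e-01 2.000e-04 2.000e-03] F [-2.5 -0.4  6.4] T [-0.15  0.41 -0.03] op 0.176 ff 25.650750696659088 j [-0.48  0.32  1.84 -0.    0.97 -0.48]
6 [-0.057  0.004] az -0.067
12 [-0.114  0.013] az -0.133
18 [-0.17   0.029] az -0.2
24 [-0.223  0.05 ] az -0.267
30 [-0.274  0.077] az -0.333
36 [-0.322  0.109] az -0.4
42 [-0.366  0.146] az -0.467
6 [-0.04   0.041] az -0.067
12 [-0.076  0.086] az -0.133
18 [-0.107  0.135] az -0.2
24 [-0.132  0.187] az -0.267
30 [-0.152  0.241] az -0.333
36 [-0.166  0.296] az -0.4
42 [-0.175  0.353] az -0.467
43.5 [-0.176  0.368] az -0.483
```

Call:
jog_arm([
  {"dx": 0,"dy": 0,"dz": 0.04,"ax": 0,"ay": 0,"az": 0,"gripper": -1},
  {"dx": -0.057,"dy": 0.004,"dz": 0.04,"ax": 0,"ay": 0,"az": -0.067,"gripper": -1},
  {"dx": -0.114,"dy": 0.013,"dz": 0.04,"ax": 0,"ay": 0,"az": -0.133,"gripper": -1},
  {"dx": -0.17,"dy": 0.029,"dz": 0.04,"ax": 0,"ay": 0,"az": -0.2,"gripper": -1},
  {"dx": -0.223,"dy": 0.05,"dz": 0.04,"ax": 0,"ay": 0,"az": -0.267,"gripper": -1},
  {"dx": -0.274,"dy": 0.077,"dz": 0.04,"ax": 0,"ay": 0,"az": -0.333,"gripper": -1},
  {"dx": -0.322,"dy": 0.109,"dz": 0.04,"ax": 0,"ay": 0,"az": -0.4,"gripper": -1},
  {"dx": -0.366,"dy": 0.146,"dz": 0.04,"ax": 0,"ay": 0,"az": -0.467,"gripper": -1},
  {"dx": -0.366,"dy": 0.146,"dz": 0.04,"ax": 0,"ay": 0,"az": -0.467,"gripper": -1},
])

```text
time: 5.25
eef_pos: [0.5348, -0.1732, 0.0999]
tcp_rot: [0.914, 0.406, -0.001, 0.0]
contact_force: [0.0, -5.1, -8.7]
opening: 0.178
finger_force: 26.1
```

Call:
jog_arm([
  {"dx": -0.04,"dy": 0.041,"dz": 0,"ax": 0,"ay": 0,"az": -0.067,"gripper": -1},
  {"dx": -0.076,"dy": 0.086,"dz": 0,"ax": 0,"ay": 0,"az": -0.133,"gripper": -1},
  {"dx": -0.107,"dy": 0.135,"dz": 0,"ax": 0,"ay": 0,"az": -0.2,"gripper": -1},
  {"dx": -0.132,"dy": 0.187,"dz": 0,"ax": 0,"ay": 0,"az": -0.267,"gripper": -1},
  {"dx": -0.152,"dy": 0.241,"dz": 0,"ax": 0,"ay": 0,"az": -0.333,"gripper": -1},
  {"dx": -0.166,"dy": 0.296,"dz": 0,"ax": 0,"ay": 0,"az": -0.4,"gripper": -1},
  {"dx": -0.175,"dy": 0.353,"dz": 0,"ax": 0,"ay": 0,"az": -0.467,"gripper": -1},
  {"dx": -0.176,"dy": 0.368,"dz": 0,"ax": 0,"ay": 0,"az": -0.483,"gripper": -1},
  {"dx": -0.176,"dy": 0.368,"dz": 0,"ax": 0,"ay": 0,"az": -0.483,"gripper": -1},
])

```text
time: 6.15
eef_pos: [0.5149, -0.1315, 0.1]
tcp_rot: [0.999, 0.041, 0.001, 0.004]
contact_force: [3.2, -13.6, -13.7]
opening: 0.176
finger_force: 26.0
```

Call:
jog_arm([
  {"dx": 0,"dy": 0.02,"dz": 0,"ax": 0,"ay": 0,"az": 0,"gripper": -1},
  {"dx": 0,"dy": 0.02,"dz": 0,"ax": 0,"ay": 0,"az": 0,"gripper": -1},
  {"dx": 0,"dy": 0.02,"dz": 0,"ax": 0,"ay": 0,"az": 0,"gripper": -1},
])

```text
time: 6.45
eef_pos: [0.5149, -0.1313, 0.1001]
tcp_rot: [0.999, 0.041, 0.001, 0.006]
contact_force: [3.1, -18.8, -15.3]
opening: 0.173
finger_force: 26.1
```

Call:
jog_arm([
  {"dx": 0,"dy": -0.01,"dz": 0,"ax": 0,"ay": 0,"az": 0,"gripper": -0.3},
  {"dx": 0,"dy": -0.01,"dz": 0,"ax": 0,"ay": 0,"az": 0,"gripper": -0.3},
  {"dx": 0,"dy": -0.01,"dz": 0,"ax": 0,"ay": 0,"az": 0,"gripper": -0.3},
  {"dx": 0,"dy": -0.01,"dz": 0.4,"ax": 0,"ay": 0,"az": 0,"gripper": -0.3},
  {"dx": 0,"dy": -0.01,"dz": 0.8,"ax": 0,"ay": 0,"az": 0,"gripper": -0.3},
  {"dx": 0,"dy": -0.01,"dz": 1,"ax": 0,"ay": 0,"az": 0,"gripper": -0.3},
  {"dx": 0,"dy": -0.01,"dz": 1,"ax": 0,"ay": 0,"az": 0,"gripper": -0.3},
])

```text
time: 7.15
eef_pos: [0.5177, -0.1278, 0.2276]
tcp_rot: [0.999, 0.04, 0.005, 0.002]
contact_force: [0.1, 0.7, 0.7]
opening: 0.349
finger_force: 0.0
```

```bash
python3 - <<'E'
from h import *
st();d=cam('wrist');Q=pts(d);z=Q[...,2]
V=np.array([.5808,-.1255])
m=(np.hypot(Q[...,0]-V[0],Q[...,1]-V[1])<.085)&(np.hypot(Q[...,0]-V[0],Q[...,1]-V[1])>.045)&(z>.075)&(z<.11)&(Q[...,0]<.56);q=Q[m];c=(np.percentile(q,1,0)+np.percentile(q,99,0))/2;print(m.sum(),np.round(c,4),np.ptp(q,axis=0))
print('angle',180+np.degrees(np.arctan2(*(c[:2]-V)[::-1]))-5)
b=(np.hypot(Q[...,0]-.5695,Q[...,1]-.003)<.045)&(z>.165)&(z<.18);r=cv2.minAreaRect((Q[b][:,:2]*1000).astype(np.float32));print(b.sum(),r)
E
```

```text
t 7.15 p [ 0.5177 -0.1278  0.2276] q [0.9992 0.0403 0.005  0.0023] F [0.1 0.7 0.7] T [0.01 0.04 0.06] op 0.349 ff 0.0 j [-0.43 -0.01  1.96  0.    1.18  1.06]
331 [ 0.5159 -0.1323  0.0875] [0.01466403 0.01531803 0.02408568]
angle 0.9791512664494917
2841 ((569.43017578125, 2.579345703125), (14.709558486938477, 56.60038757324219), 31.806093215942383)
```

Call:
jog_arm([
  {"dx": 0.1,"dy": 0.3,"dz": 0.1,"ax": 0,"ay": 0,"az": -0.09,"gripper": 0},
  {"dx": 0.2,"dy": 0.6,"dz": 0.1,"ax": 0,"ay": 0,"az": -0.18,"gripper": 0},
  {"dx": 0.43,"dy": 1,"dz": 0.1,"ax": 0,"ay": 0,"az": -0.27,"gripper": 0},
  {"dx": 0.43,"dy": 1,"dz": 0.1,"ax": 0,"ay": 0,"az": -0.36,"gripper": 0},
  {"dx": 0.43,"dy": 1,"dz": 0.1,"ax": 0,"ay": 0,"az": -0.45,"gripper": 0},
  {"dx": 0.43,"dy": 1,"dz": 0.1,"ax": 0,"ay": 0,"az": -0.54,"gripper": 0},
  {"dx": 0.43,"dy": 1,"dz": 0.1,"ax": 0,"ay": 0,"az": -0.63,"gripper": 0},
  {"dx": 0.43,"dy": 1,"dz": 0.1,"ax": 0,"ay": 0,"az": -0.698,"gripper": 0},
  {"dx": 0.43,"dy": 1,"dz": 0.1,"ax": 0,"ay": 0,"az": -0.698,"gripper": 0},
])

```text
time: 8.1
eef_pos: [0.5655, -0.0067, 0.2312]
tcp_rot: [0.874, -0.486, -0.002, 0.0]
contact_force: [0.2, -0.3, 0.1]
opening: 0.499
finger_force: 0.0
```

```bash
python3 - <<'E'
from h import *
s=get_state();st();x=R.from_quat(s['tcp_rot']).as_matrix();print('yaw',np.degrees(np.arctan2(x[1,0],x[0,0])),'need mm',(np.array([.5694,.0026,.174])-s['eef_pos'])/.12, 'tooldown',x[:,2])
E
```

```text
t 8.1 p [ 0.5655 -0.0067  0.2312] q [ 8.737e-01 -4.864e-01 -1.900e-03  5.000e-04] F [ 0.2 -0.3  0.1] T [-0.04  0.03 -0.01] op 0.499 ff 0.0 j [-0.19  0.07  1.87  0.    1.2   2.4 ]
yaw -58.20920869670605 need mm [ 0.03221828  0.07780998 -0.47706682] tooldown [-0.00380751  0.0010288  -0.99999222]
```

Call:
jog_arm([
  {"dx": 0.032,"dy": 0.078,"dz": -0.1,"ax": 0,"ay": 0,"az": 0,"gripper": 0},
  {"dx": 0.032,"dy": 0.078,"dz": -0.3,"ax": 0,"ay": 0,"az": 0,"gripper": 0},
  {"dx": 0.032,"dy": 0.078,"dz": -0.47,"ax": 0,"ay": 0,"az": 0,"gripper": 0},
  {"dx": 0.032,"dy": 0.078,"dz": -0.47,"ax": 0,"ay": 0,"az": 0,"gripper": 0},
  {"dx": 0.032,"dy": 0.078,"dz": -0.47,"ax": 0,"ay": 0,"az": 0,"gripper": -1},
  {"dx": 0.032,"dy": 0.078,"dz": -0.47,"ax": 0,"ay": 0,"az": 0,"gripper": -1},
  {"dx": 0.032,"dy": 0.078,"dz": -0.47,"ax": 0,"ay": 0,"az": 0,"gripper": -1},
  {"dx": 0.032,"dy": 0.078,"dz": -0.47,"ax": 0,"ay": 0,"az": 0,"gripper": -1},
  {"dx": 0.032,"dy": 0.078,"dz": -0.47,"ax": 0,"ay": 0,"az": 0,"gripper": -1},
], force=60)

```text
time: 9.0
eef_pos: [0.5707, 0.0019, 0.1782]
tcp_rot: [0.874, -0.487, 0.0, -0.0]
contact_force: [-1.6, 0.3, 2.2]
opening: 0.147
finger_force: 61.2
```

Call:
jog_arm([
  {"dx": 0,"dy": 0,"dz": -0.03,"ax": 0,"ay": 0,"az": 0,"gripper": -1},
  {"dx": 0,"dy": 0,"dz": -0.06,"ax": 0,"ay": 0,"az": 0,"gripper": -1},
  {"dx": 0,"dy": 0,"dz": -0.07,"ax": 0,"ay": 0,"az": 0,"gripper": -1},
  {"dx": 0,"dy": 0,"dz": -0.07,"ax": 0,"ay": 0,"az": 0,"gripper": -1},
  {"dx": 0,"dy": 0,"dz": -0.07,"ax": 0,"ay": 0,"az": 0,"gripper": -1},
])

```text
time: 9.5
eef_pos: [0.5709, 0.0018, 0.1713]
tcp_rot: [0.874, -0.487, 0.0, -0.0]
contact_force: [-4.7, 0.4, 8.7]
opening: 0.154
finger_force: 62.2
```

Call:
jog_arm([
  {"dx": 0,"dy": 0,"dz": -0.018,"ax": 0,"ay": 0,"az": 0,"gripper": -1},
  {"dx": 0,"dy": 0,"dz": -0.018,"ax": 0,"ay": 0,"az": 0,"gripper": -1},
  {"dx": 0,"dy": 0,"dz": -0.018,"ax": 0,"ay": 0,"az": 0,"gripper": -1},
])

```text
time: 9.8
eef_pos: [0.5711, 0.0018, 0.1696]
tcp_rot: [0.874, -0.487, 0.001, -0.0]
contact_force: [-5.8, 0.3, 10.1]
opening: 0.146
finger_force: 62.4
```

Call:
jog_arm([
  {"dx": 0,"dy": 0,"dz": -0.013,"ax": 0,"ay": 0,"az": 0,"gripper": -1},
  {"dx": 0,"dy": 0,"dz": -0.013,"ax": 0,"ay": 0,"az": 0,"gripper": -1},
  {"dx": 0,"dy": 0,"dz": -0.013,"ax": 0,"ay": 0,"az": 0,"gripper": -1},
])

```text
time: 10.1
eef_pos: [0.5711, 0.0018, 0.1682]
tcp_rot: [0.874, -0.487, 0.001, -0.0]
contact_force: [-6.3, 0.0, 11.0]
opening: 0.149
finger_force: 62.5
```

```bash
python3 - <<'E'
from h import *
st();d=cam('wrist');Q=pts(d);z=Q[...,2];r=np.hypot(Q[...,0]-.5695,Q[...,1]-.0028)
dd=(r<.034)&(z>.125)&(z<.15);print('disc top',np.median(z[dd]),np.percentile(z[dd],[10,25,50,75,90]),dd.sum())
E
```

```text
t 10.1 p [0.5711 0.0018 0.1682] q [ 8.736e-01 -4.866e-01  7.000e-04 -1.000e-04] F [-6.3  0.  11. ] T [0.1  1.05 0.02] op 0.149 ff 62.52347230911255 j [-0.17  0.15  1.91 -0.    1.08  2.41]
disc top 0.13529011743425576 [0.13439763 0.13484367 0.13529012 0.13573885 0.13623079] 4977
```

Call:
jog_arm([
  {"dx": -0.005,"dy": 0,"dz": 0,"ax": 0,"ay": 0,"az": 0.08,"gripper": -1},
  {"dx": -0.01,"dy": 0,"dz": 0,"ax": 0,"ay": 0,"az": 0.16,"gripper": -1},
  {"dx": -0.01,"dy": 0.005,"dz": 0,"ax": 0,"ay": 0,"az": 0.24,"gripper": -1},
  {"dx": -0.01,"dy": 0.005,"dz": 0,"ax": 0,"ay": 0,"az": 0.32,"gripper": -1},
  {"dx": -0.01,"dy": 0.01,"dz": 0,"ax": 0,"ay": 0,"az": 0.4,"gripper": -1},
  {"dx": -0.01,"dy": 0.01,"dz": 0,"ax": 0,"ay": 0,"az": 0.48,"gripper": -1},
  {"dx": -0.01,"dy": 0.012,"dz": 0,"ax": 0,"ay": 0,"az": 0.56,"gripper": -1},
  {"dx": -0.01,"dy": 0.012,"dz": 0,"ax": 0,"ay": 0,"az": 0.64,"gripper": -1},
  {"dx": -0.01,"dy": 0.012,"dz": 0,"ax": 0,"ay": 0,"az": 0.71,"gripper": -1},
  {"dx": -0.01,"dy": 0.012,"dz": 0,"ax": 0,"ay": 0,"az": 0.71,"gripper": -1},
])

```text
time: 11.15
eef_pos: [0.5727, 0.0033, 0.1696]
tcp_rot: [0.999, 0.05, 0.005, 0.0]
contact_force: [0.1, 0.6, 10.3]
opening: 0.149
finger_force: 62.3
```

```bash
python3 - <<'E'
from h import *
st();s=get_state();x=R.from_quat(s['tcp_rot']).as_matrix();print('yaw',np.degrees(np.arctan2(x[1,0],x[0,0])))
d=cam('wrist');Q=pts(d);z=Q[...,2];r=np.hypot(Q[...,0]-.5695,Q[...,1]-.0028)
dd=(r<.034)&(z>.125)&(z<.15);print('disc top',np.median(z[dd]),dd.sum());
b=(r<.045)&(z>.155)&(z<.175);print(b.sum(),cv2.minAreaRect((Q[b][:,:2]*1000).astype(np.float32)))
E
```

```text
t 11.15 p [0.5727 0.0033 0.1696] q [9.987e-01 5.000e-02 5.000e-03 3.000e-04] F [ 0.1  0.6 10.3] T [0.3  0.03 0.11] op 0.149 ff 62.283082008361816 j [-0.17  0.15  1.91  0.    1.08  1.3 ]
yaw 5.731822636857841
disc top 0.1368308573798321 4392
4462 ((573.1715698242188, 0.27764892578125), (54.440223693847656, 37.348628997802734), 27.038846969604492)
```

Call:
jog_arm([
  {"dx": 0,"dy": 0,"dz": 0.08,"ax": 0,"ay": 0,"az": 0,"gripper": -1},
  {"dx": 0,"dy": 0,"dz": 0.16,"ax": 0,"ay": 0,"az": 0,"gripper": -1},
  {"dx": 0,"dy": 0,"dz": 0.24,"ax": 0,"ay": 0,"az": 0,"gripper": -1},
  {"dx": 0,"dy": 0,"dz": 0.24,"ax": 0,"ay": 0,"az": 0,"gripper": -1},
])

```text
time: 11.6
eef_pos: [0.5697, 0.0033, 0.1949]
tcp_rot: [0.999, 0.049, 0.001, 0.0]
contact_force: [0.6, 0.3, -1.3]
opening: 0.149
finger_force: 60.7
```

Call:
jog_arm([
  {"dx": 0,"dy": 0,"dz": 0.2,"ax": 0,"ay": 0,"az": 0,"gripper": -1},
  {"dx": -0.3,"dy": 0.1,"dz": 0.2,"ax": 0,"ay": 0,"az": 0,"gripper": -1},
  {"dx": -0.6,"dy": 0.2,"dz": 0.2,"ax": 0,"ay": 0,"az": 0,"gripper": -1},
  {"dx": -0.91,"dy": 0.225,"dz": 0.2,"ax": 0,"ay": 0,"az": 0,"gripper": -1},
  {"dx": -0.91,"dy": 0.225,"dz": 0.0,"ax": 0,"ay": 0,"az": 0,"gripper": -1},
  {"dx": -0.91,"dy": 0.225,"dz": -0.3,"ax": 0,"ay": 0,"az": 0,"gripper": -1},
  {"dx": -0.91,"dy": 0.225,"dz": -0.6,"ax": 0,"ay": 0,"az": 0,"gripper": -1},
  {"dx": -0.91,"dy": 0.225,"dz": -0.9,"ax": 0,"ay": 0,"az": 0,"gripper": -1},
  {"dx": -0.91,"dy": 0.225,"dz": -0.9,"ax": 0,"ay": 0,"az": 0,"gripper": -1},
])

```text
time: 12.5
eef_pos: [0.4547, 0.0312, 0.0799]
tcp_rot: [0.999, 0.049, -0.007, -0.001]
contact_force: [-1.0, 0.4, -1.2]
opening: 0.149
finger_force: 60.6
```

```bash
python3 - <<'E'
from h import *
st();d=cam('wrist');cv2.imwrite('pics/w4.png',d['frame']);Q=pts(d);z=Q[...,2];s=get_state()['eef_pos'];print('lip z',np.median(z[(abs(Q[...,0]-.46)<.02)&(abs(Q[...,1]+.04)<.02)]))
r=np.hypot(Q[...,0]-s[0],Q[...,1]-s[1]);dd=(r<.034)&(z>s[2]-.045)&(z<s[2]-.02);print('disc rel',np.median(z[dd])-s[2],dd.sum())
E
```

```text
t 12.5 p [0.4547 0.0312 0.0799] q [ 0.9988  0.0492 -0.0068 -0.0014] F [-1.   0.4 -1.2] T [0.01 0.08 0.02] op 0.149 ff 60.60298562049866 j [-0.15  0.04  2.22 -0.    0.9   1.32]
lip z 0.00029275676497766967
disc rel -0.03602695618796009 5471
```

View pics/w4.png

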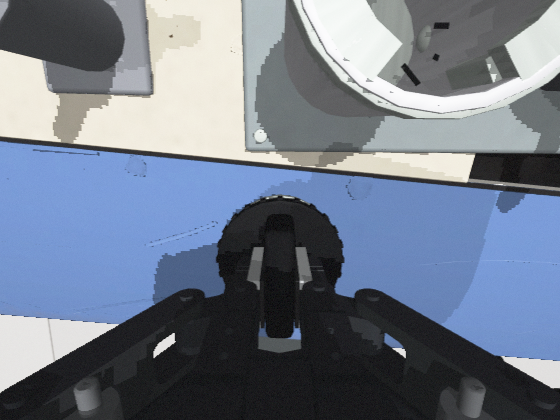

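The wrist view shows the cap held over the blue lip with its disc at (280,240), and the open pot mouth at (430,50). I'll lower it gently.

Call:
jog_arm([
  {"dx": 0.06,"dy": 0,"dz": -0.03,"ax": 0,"ay": 0,"az": 0,"gripper": -1},
  {"dx": 0.06,"dy": 0,"dz": -0.06,"ax": 0,"ay": 0,"az": 0,"gripper": -1},
  {"dx": 0.06,"dy": 0,"dz": -0.08,"ax": 0,"ay": 0,"az": 0,"gripper": -1},
  {"dx": 0.06,"dy": 0,"dz": -0.08,"ax": 0,"ay": 0,"az": 0,"gripper": -1},
])

```text
time: 12.95
eef_pos: [0.4677, 0.0304, 0.0769]
tcp_rot: [0.999, 0.049, 0.001, 0.0]
contact_force: [0.3, 0.6, -1.3]
opening: 0.153
finger_force: 60.6
```

Call:
jog_arm([
  {"dx": -0.04,"dy": 0,"dz": -0.03,"ax": 0,"ay": 0,"az": 0,"gripper": -1},
  {"dx": -0.04,"dy": 0,"dz": -0.05,"ax": 0,"ay": 0,"az": 0,"gripper": -1},
  {"dx": -0.04,"dy": 0,"dz": -0.065,"ax": 0,"ay": 0,"az": 0,"gripper": -1},
  {"dx": -0.04,"dy": 0,"dz": -0.065,"ax": 0,"ay": 0,"az": 0,"gripper": -1},
])

```text
time: 13.35
eef_pos: [0.4621, 0.0304, 0.0681]
tcp_rot: [0.999, 0.049, -0.0, -0.0]
contact_force: [-0.3, 0.4, -0.5]
opening: 0.155
finger_force: 60.6
```

Call:
jog_arm([
  {"dx": 0,"dy": 0,"dz": -0.012,"ax": 0,"ay": 0,"az": 0,"gripper": -1},
  {"dx": 0,"dy": 0,"dz": -0.012,"ax": 0,"ay": 0,"az": 0,"gripper": -1},
  {"dx": 0,"dy": 0,"dz": -0.012,"ax": 0,"ay": 0,"az": 0,"gripper": -1},
])

```text
time: 13.65
eef_pos: [0.4625, 0.0304, 0.067]
tcp_rot: [0.999, 0.049, 0.0, -0.0]
contact_force: [0.1, -0.1, -1.2]
opening: 0.15
finger_force: 60.6
```

Call:
jog_arm([
  {"dx": 0,"dy": 0,"dz": -0.012,"ax": 0,"ay": 0,"az": 0,"gripper": -1},
  {"dx": 0,"dy": 0,"dz": -0.012,"ax": 0,"ay": 0,"az": 0,"gripper": -1},
  {"dx": 0,"dy": 0,"dz": -0.012,"ax": 0,"ay": 0,"az": 0,"gripper": -1},
])

```text
time: 13.95
eef_pos: [0.4628, 0.0303, 0.0667]
tcp_rot: [0.999, 0.049, -0.0, 0.0]
contact_force: [-2.9, -0.4, 5.8]
opening: 0.15
finger_force: 61.6
```

Call:
jog_arm([
  {"dx": 0,"dy": 0,"dz": 0.012,"ax": 0,"ay": 0,"az": 0,"gripper": -1},
  {"dx": 0,"dy": 0,"dz": 0.012,"ax": 0,"ay": 0,"az": 0,"gripper": -0.2},
  {"dx": 0,"dy": 0,"dz": 0.012,"ax": 0,"ay": 0,"az": 0,"gripper": -0.2},
  {"dx": 0,"dy": 0,"dz": 0.012,"ax": 0,"ay": 0,"az": 0,"gripper": -0.2},
  {"dx": 0,"dy": 0,"dz": 0.3,"ax": 0,"ay": 0,"az": 0,"gripper": -0.2},
  {"dx": 0,"dy": 0,"dz": 0.6,"ax": 0,"ay": 0,"az": 0,"gripper": -0.2},
  {"dx": 0,"dy": 0,"dz": 1,"ax": 0,"ay": 0,"az": 0,"gripper": -0.2},
  {"dx": 0,"dy": 0,"dz": 1,"ax": 0,"ay": 0,"az": 0,"gripper": -0.2},
  {"dx": 0,"dy": 0,"dz": 1,"ax": 0,"ay": 0,"az": 0,"gripper": -0.2},
])

```text
time: 14.85
eef_pos: [0.4633, 0.0303, 0.1869]
tcp_rot: [0.999, 0.049, 0.002, 0.0]
contact_force: [-0.1, 0.6, -1.1]
opening: 0.399
finger_force: 0.0
```

Call:
jog_arm([
  {"dx": 0,"dy": 0.4,"dz": 0.4,"ax": 0,"ay": 0,"az": 0,"gripper": -0.2},
  {"dx": 0,"dy": 0.8,"dz": 0.8,"ax": 0,"ay": 0,"az": 0,"gripper": -0.2},
  {"dx": 0.3,"dy": 0.8,"dz": 1,"ax": 0,"ay": 0,"az": 0,"gripper": -0.2},
  {"dx": 0.3,"dy": 0.8,"dz": 1,"ax": 0,"ay": 0,"az": 0,"gripper": -0.2},
  {"dx": 0.3,"dy": 0.8,"dz": 1,"ax": 0,"ay": 0,"az": 0,"gripper": -0.2},
])

```text
time: 15.35
eef_pos: [0.4996, 0.1273, 0.306]
tcp_rot: [0.999, 0.05, 0.001, -0.0]
contact_force: [1.0, 0.4, 0.9]
opening: 0.4
finger_force: 0.0
```

```bash
python3 - <<'E'
from h import *
st();d=cam('wrist');np.savez('w5.npz',**d);cv2.imwrite('pics/w5.png',d['frame']);Q=pts(d);z=Q[...,2]
def sl(lo,hi,box=(.52,.65,.09,.2)):
    m=(z>lo)&(z<hi)&(Q[...,0]>box[0])&(Q[...,0]<box[1])&(Q[...,1]>box[2])&(Q[...,1]<box[3]);return Q[m]
for lo,hi in((.205,.215),(.19,.205),(.17,.19),(.15,.17),(.135,.15),(.075,.09)):
    q=sl(lo,hi)
    if len(q):print(lo,len(q),np.round(q.min(0),4),np.round(q.max(0),4),np.round(np.median(q,0),4))
E
```

```text
t 15.35 p [0.4996 0.1273 0.306 ] q [ 9.987e-01  5.010e-02  7.000e-04 -0.000e+00] F [1.  0.4 0.9] T [ 0.01 -0.01  0.  ] op 0.4 ff 0.0 j [ 0.05 -0.11  1.91  0.    1.34  1.52]
0.205 408 [0.5544 0.1394 0.2055] [0.5697 0.1547 0.2137] [0.5623 0.147  0.2118]
0.19 12 [0.5601 0.1394 0.1902] [0.5697 0.1463 0.2032] [0.5664 0.1407 0.1962]
0.17 10 [0.5627 0.1393 0.1713] [0.5697 0.1466 0.1879] [0.5665 0.1407 0.1782]
0.15 9 [0.5606 0.1393 0.1534] [0.5692 0.1439 0.1699] [0.5664 0.1406 0.161 ]
0.135 38 [0.5556 0.1382 0.146 ] [0.5708 0.1505 0.1493] [0.5666 0.1404 0.1479]
0.075 376 [0.543  0.1278 0.075 ] [0.5812 0.1658 0.0861] [0.5681 0.14   0.0836]
```

View pics/w5.png

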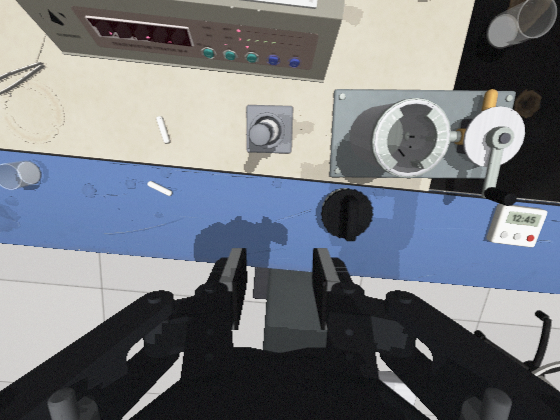

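The view shows the cap standing at (347,214), the open pot at (412,138), the lever at the closed stop with its grip at (495,192), the brush at (268,130), two bars at (163,129) and (160,188), and the weighing bottle at (20,175). Next is the brush.

Call:
jog_arm([
  {"dx": 0.3,"dy": 0.1,"dz": 0,"ax": 0,"ay": 0,"az": 0,"gripper": -0.2},
  {"dx": 0.52,"dy": 0.164,"dz": 0,"ax": 0,"ay": 0,"az": 0,"gripper": -0.2},
  {"dx": 0.52,"dy": 0.164,"dz": -0.3,"ax": 0,"ay": 0,"az": 0,"gripper": -0.2},
  {"dx": 0.52,"dy": 0.164,"dz": -0.6,"ax": 0,"ay": 0,"az": 0,"gripper": -0.2},
  {"dx": 0.52,"dy": 0.164,"dz": -0.6,"ax": 0,"ay": 0,"az": 0,"gripper": -0.2},
])

```text
time: 15.9
eef_pos: [0.5555, 0.1449, 0.2237]
tcp_rot: [0.999, 0.049, -0.009, 0.0]
contact_force: [-1.8, -0.6, -0.6]
opening: 0.397
finger_force: 0.0
```

```bash
python3 - <<'E'
from h import *
st();d=cam('wrist');Q=pts(d);z=Q[...,2]
m=(z>.207)&(z<.218)&(abs(Q[...,0]-.562)<.03)&(abs(Q[...,1]-.147)<.03);q=Q[m];print(len(q),q.min(0),q.max(0));c=(q.min(0)+q.max(0))/2;print((c-get_state()['eef_pos'])/.12)
E
```

```text
t 15.9 p [0.5555 0.1449 0.2237] q [ 9.988e-01  4.880e-02 -9.200e-03  4.000e-04] F [-1.8 -0.6 -0.6] T [ 0.03  0.01 -0.02] op 0.397 ff 0.0 j [ 0.08  0.1   1.85 -0.    1.21  1.55]
1513 [0.54314497 0.11700846 0.20702852] [0.57008661 0.17605988 0.21799215]
[-0.00621785  0.01170467 -0.12571219]
```

Call:
jog_arm([
  {"dx": 0,"dy": 0,"dz": -0.1,"ax": 0,"ay": 0,"az": 0,"gripper": -0.2},
  {"dx": 0,"dy": 0,"dz": -0.25,"ax": 0,"ay": 0,"az": 0,"gripper": -0.2},
  {"dx": 0,"dy": 0,"dz": -0.4,"ax": 0,"ay": 0,"az": 0,"gripper": -0.2},
  {"dx": 0,"dy": 0,"dz": -0.4,"ax": 0,"ay": 0,"az": 0,"gripper": -0.2},
  {"dx": 0,"dy": 0,"dz": -0.4,"ax": 0,"ay": 0,"az": 0,"gripper": -0.2},
])

```text
time: 16.45
eef_pos: [0.5613, 0.146, 0.1867]
tcp_rot: [0.999, 0.049, 0.001, -0.0]
contact_force: [0.3, -0.5, 0.6]
opening: 0.401
finger_force: 0.0
```

Call:
jog_arm([
  {"dx": 0,"dy": 0,"dz": 0,"ax": 0,"ay": 0,"az": 0,"gripper": -1},
  {"dx": 0,"dy": 0,"dz": 0,"ax": 0,"ay": 0,"az": 0,"gripper": -1},
  {"dx": 0,"dy": 0,"dz": 0,"ax": 0,"ay": 0,"az": 0,"gripper": -1},
  {"dx": 0,"dy": 0,"dz": 0,"ax": 0,"ay": 0,"az": 0,"gripper": -1},
], force=40)

```text
time: 16.85
eef_pos: [0.562, 0.1463, 0.1876]
tcp_rot: [0.999, 0.049, 0.002, -0.0]
contact_force: [0.1, -0.4, 5.9]
opening: 0.175
finger_force: 39.2
```

Call:
jog_arm([
  {"dx": 0,"dy": 0,"dz": 0.2,"ax": 0,"ay": 0,"az": 0,"gripper": -1},
  {"dx": 0,"dy": 0,"dz": 0.4,"ax": 0,"ay": 0,"az": 0,"gripper": -1},
  {"dx": 0,"dy": 0,"dz": 0.7,"ax": 0,"ay": 0,"az": 0,"gripper": -1},
  {"dx": 0,"dy": 0,"dz": 1,"ax": 0,"ay": 0,"az": 0,"gripper": -1},
  {"dx": 0,"dy": 0,"dz": 1,"ax": 0,"ay": 0,"az": 0,"gripper": -1},
])

```text
time: 17.35
eef_pos: [0.5632, 0.1462, 0.3121]
tcp_rot: [0.999, 0.049, 0.006, -0.0]
contact_force: [0.4, 0.0, 0.8]
opening: 0.174
finger_force: 39.0
```

Call:
jog_arm([
  {"dx": 0,"dy": 0,"dz": 0.16,"ax": 0,"ay": 0,"az": 0,"gripper": -1},
  {"dx": 0.03,"dy": -0.3,"dz": 0.16,"ax": 0,"ay": 0,"az": 0,"gripper": -1},
  {"dx": 0.06,"dy": -0.6,"dz": 0.16,"ax": 0,"ay": 0,"az": 0,"gripper": -1},
  {"dx": 0.06,"dy": -1,"dz": 0.16,"ax": 0,"ay": 0,"az": 0,"gripper": -1},
  {"dx": 0.06,"dy": -1,"dz": 0.16,"ax": 0,"ay": 0,"az": 0,"gripper": -1},
  {"dx": 0.06,"dy": -1,"dz": 0.16,"ax": 0,"ay": 0,"az": 0,"gripper": -1},
])

```text
time: 17.95
eef_pos: [0.5676, 0.0252, 0.3232]
tcp_rot: [0.999, 0.048, -0.001, -0.0]
contact_force: [0.5, 0.6, -1.2]
opening: 0.176
finger_force: 39.2
```

Call:
jog_arm([
  {"dx": 0,"dy": -0.195,"dz": 0,"ax": 0,"ay": 0,"az": 0,"gripper": -1},
  {"dx": 0,"dy": -0.195,"dz": 0,"ax": 0,"ay": 0,"az": 0,"gripper": -1},
  {"dx": 0,"dy": -0.195,"dz": 0,"ax": 0,"ay": 0,"az": 0,"gripper": -1},
])

```text
time: 18.25
eef_pos: [0.5678, 0.0038, 0.3241]
tcp_rot: [0.999, 0.05, -0.0, -0.0]
contact_force: [0.1, 0.4, -0.1]
opening: 0.173
finger_force: 39.3
```

```bash
python3 - <<'E'
from h import *
d=dict(np.load('w5.npz'));Q=pts(d);z=Q[...,2]
m=(z>.1185)&(z<.127)&(np.hypot(Q[...,0]-.57,Q[...,1]-.003)<.06);q=Q[m];print('rim',len(q),q.min(0),q.max(0),(q.min(0)+q.max(0))/2)
st();d=cam('side');cv2.imwrite('pics/s1.png',cv2.resize(d['frame'][120:280,230:390],None,fx=3.5,fy=3.5))
Q=pts(d);z=Q[...,2]
for lo,hi in((.13,.15),(.15,.17),(.17,.19),(.19,.21),(.22,.25),(.26,.28)):
    m=(z>lo)&(z<hi)&(np.hypot(Q[...,0]-.57,Q[...,1]-.003)<.05);q=Q[m]
    if len(q): print(lo,len(q),np.round(np.median(q,0),4))
E
```

```text
rim 2487 [ 0.5312698  -0.03559427  0.11850384] [0.60714145 0.04147646 0.12484867] [0.56920562 0.00294109 0.12167626]
t 18.25 p [0.5678 0.0038 0.3241] q [ 9.988e-01  4.960e-02 -5.000e-04 -5.000e-04] F [ 0.1  0.4 -0.1] T [0.05 0.04 0.02] op 0.173 ff 39.30170953273773 j [-0.17  0.01  1.77  0.    1.37  1.3 ]
0.13 2 [0.566  0.0096 0.1479]
0.15 57 [0.5626 0.0135 0.161 ]
0.17 62 [0.5634 0.0132 0.1804]
0.19 63 [0.565  0.0126 0.1999]
0.22 22 [0.5668 0.007  0.2352]
0.26 16 [0.5674 0.0063 0.2711]
```

View pics/s1.png

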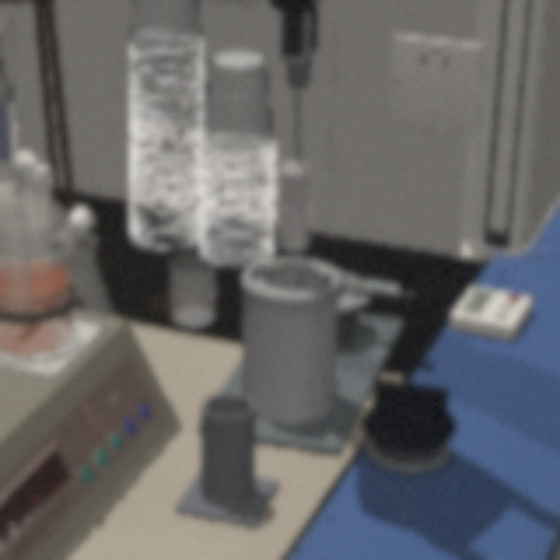

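The side view shows the brush hanging vertically over the pot mouth with its head at (293,210), and the cap upright on the lip. I'll brush now.

Call:
jog_arm([
  {"dx": 0.012,"dy": -0.006,"dz": 0,"ax": 0,"ay": 0,"az": 0,"gripper": -1},
  {"dx": 0.012,"dy": -0.006,"dz": -0.2,"ax": 0,"ay": 0,"az": 0,"gripper": -1},
  {"dx": 0.012,"dy": -0.006,"dz": -0.4,"ax": 0,"ay": 0,"az": 0,"gripper": -1},
  {"dx": 0.012,"dy": -0.006,"dz": -0.6,"ax": 0,"ay": 0,"az": 0,"gripper": -1},
  {"dx": 0.012,"dy": -0.006,"dz": -0.8,"ax": 0,"ay": 0,"az": 0,"gripper": -1},
  {"dx": 0.012,"dy": -0.006,"dz": -1,"ax": 0,"ay": 0,"az": 0,"gripper": -1},
  {"dx": 0.012,"dy": -0.006,"dz": -1,"ax": 0,"ay": 0,"az": 0,"gripper": -1},
])

```text
time: 19.0
eef_pos: [0.5671, 0.0032, 0.2004]
tcp_rot: [0.999, 0.05, -0.004, -0.001]
contact_force: [-1.3, -0.0, -1.2]
opening: 0.174
finger_force: 39.3
```

Call:
jog_arm([
  {"dx": 0,"dy": 0,"dz": -0.04,"ax": 0,"ay": 0,"az": 0,"gripper": -1},
  {"dx": 0,"dy": 0,"dz": -0.08,"ax": 0,"ay": 0,"az": 0,"gripper": -1},
  {"dx": 0,"dy": 0,"dz": -0.08,"ax": 0,"ay": 0,"az": 0,"gripper": -1},
])

```text
time: 19.3
eef_pos: [0.5699, 0.0021, 0.1958]
tcp_rot: [0.999, 0.049, 0.001, 0.0]
contact_force: [-0.7, -0.8, -1.1]
opening: 0.172
finger_force: 39.3
```

Call:
jog_arm([
  {"dx": 0,"dy": 0,"dz": -0.015,"ax": 0,"ay": 0,"az": 0,"gripper": -1},
  {"dx": 0,"dy": 0,"dz": -0.03,"ax": 0,"ay": 0,"az": 0,"gripper": -1},
  {"dx": 0,"dy": 0,"dz": -0.03,"ax": 0,"ay": 0,"az": 0,"gripper": -1},
  {"dx": 0,"dy": 0,"dz": -0.03,"ax": 0,"ay": 0,"az": 0,"gripper": -1},
])

```text
time: 19.7
eef_pos: [0.5705, 0.0018, 0.1935]
tcp_rot: [0.999, 0.049, 0.001, 0.0]
contact_force: [-0.5, 0.2, 5.2]
opening: 0.175
finger_force: 39.9
```

Call:
jog_arm([
  {"dx": 0,"dy": 0,"dz": 0.2,"ax": 0,"ay": 0,"az": 0,"gripper": -1},
  {"dx": 0,"dy": 0,"dz": 0.4,"ax": 0,"ay": 0,"az": 0,"gripper": -1},
  {"dx": 0,"dy": 0,"dz": 0.6,"ax": 0,"ay": 0,"az": 0,"gripper": -1},
  {"dx": 0,"dy": 0,"dz": 0.78,"ax": 0,"ay": 0,"az": 0,"gripper": -1},
  {"dx": 0,"dy": 0,"dz": 0.78,"ax": 0,"ay": 0,"az": 0,"gripper": -1},
  {"dx": 0,"dy": 0,"dz": 0.78,"ax": 0,"ay": 0,"az": 0,"gripper": -1},
])

```text
time: 20.3
eef_pos: [0.5694, 0.002, 0.2847]
tcp_rot: [0.999, 0.049, 0.0, 0.0]
contact_force: [0.6, -0.8, -2.2]
opening: 0.178
finger_force: 39.4
```

Call:
jog_arm([
  {"dx": 0,"dy": 0,"dz": -0.2,"ax": 0,"ay": 0,"az": 0,"gripper": -1},
  {"dx": 0,"dy": 0,"dz": -0.4,"ax": 0,"ay": 0,"az": 0,"gripper": -1},
  {"dx": 0,"dy": 0,"dz": -0.55,"ax": 0,"ay": 0,"az": 0,"gripper": -1},
  {"dx": 0,"dy": 0,"dz": -0.68,"ax": 0,"ay": 0,"az": 0,"gripper": -1},
  {"dx": 0,"dy": 0,"dz": -0.75,"ax": 0,"ay": 0,"az": 0,"gripper": -1},
  {"dx": 0,"dy": 0,"dz": -0.78,"ax": 0,"ay": 0,"az": 0,"gripper": -1},
  {"dx": 0,"dy": 0,"dz": -0.78,"ax": 0,"ay": 0,"az": 0,"gripper": -1},
  {"dx": 0,"dy": 0,"dz": -0.78,"ax": 0,"ay": 0,"az": 0,"gripper": -1},
])

```text
time: 21.1
eef_pos: [0.5701, 0.0021, 0.1935]
tcp_rot: [0.999, 0.049, 0.001, -0.0]
contact_force: [-1.8, 0.7, 7.2]
opening: 0.175
finger_force: 40.3
```

Call:
jog_arm([
  {"dx": 0,"dy": 0,"dz": 0.2,"ax": 0,"ay": 0,"az": 0,"gripper": -1},
  {"dx": 0,"dy": 0,"dz": 0.4,"ax": 0,"ay": 0,"az": 0,"gripper": -1},
  {"dx": 0,"dy": 0,"dz": 0.6,"ax": 0,"ay": 0,"az": 0,"gripper": -1},
  {"dx": 0,"dy": 0,"dz": 0.78,"ax": 0,"ay": 0,"az": 0,"gripper": -1},
  {"dx": 0,"dy": 0,"dz": 0.78,"ax": 0,"ay": 0,"az": 0,"gripper": -1},
  {"dx": 0,"dy": 0,"dz": 0.78,"ax": 0,"ay": 0,"az": 0,"gripper": -1},
])

```text
time: 21.7
eef_pos: [0.5694, 0.002, 0.2846]
tcp_rot: [0.999, 0.049, 0.0, 0.0]
contact_force: [-0.6, -0.2, -1.0]
opening: 0.175
finger_force: 39.4
```

Call:
jog_arm([
  {"dx": 0,"dy": 0,"dz": 0.2,"ax": 0,"ay": 0,"az": 0,"gripper": -1},
  {"dx": 0,"dy": 0,"dz": 0.35,"ax": 0,"ay": 0,"az": 0,"gripper": -1},
  {"dx": -0.03,"dy": 0.3,"dz": 0.35,"ax": 0,"ay": 0,"az": 0,"gripper": -1},
  {"dx": -0.06,"dy": 0.6,"dz": 0.35,"ax": 0,"ay": 0,"az": 0,"gripper": -1},
  {"dx": -0.06,"dy": 1,"dz": 0.35,"ax": 0,"ay": 0,"az": 0,"gripper": -1},
  {"dx": -0.06,"dy": 1,"dz": 0.35,"ax": 0,"ay": 0,"az": 0,"gripper": -1},
])

```text
time: 22.3
eef_pos: [0.5609, 0.1264, 0.3244]
tcp_rot: [0.999, 0.052, -0.002, -0.001]
contact_force: [0.6, -0.5, -0.5]
opening: 0.178
finger_force: 39.4
```

Call:
jog_arm([
  {"dx": 0,"dy": 0.204,"dz": -0.1,"ax": 0,"ay": 0,"az": 0,"gripper": -1},
  {"dx": 0,"dy": 0.204,"dz": -0.3,"ax": 0,"ay": 0,"az": 0,"gripper": -1},
  {"dx": 0,"dy": 0.204,"dz": -0.45,"ax": 0,"ay": 0,"az": 0,"gripper": -1},
  {"dx": 0,"dy": 0.204,"dz": -0.45,"ax": 0,"ay": 0,"az": 0,"gripper": -1},
  {"dx": 0,"dy": 0.204,"dz": -0.45,"ax": 0,"ay": 0,"az": 0,"gripper": -1},
  {"dx": 0,"dy": 0.204,"dz": -0.45,"ax": 0,"ay": 0,"az": 0,"gripper": -1},
])

```text
time: 22.9
eef_pos: [0.5628, 0.146, 0.2739]
tcp_rot: [0.999, 0.049, 0.001, 0.0]
contact_force: [0.3, -0.8, -0.6]
opening: 0.174
finger_force: 39.5
```

```bash
python3 - <<'E'
from h import *
st()
C=np.array([.5621,.1468])
for n in('side','top'):
    d=cam(n);Q=pts(d);z=Q[...,2]
    for lo,hi in((.07,.083),(.083,.09),(.1,.12),(.12,.14),(.14,.16),(.18,.2)):
        m=(z>lo)&(z<hi)&(np.hypot(Q[...,0]-C[0],Q[...,1]-C[1])<.035);q=Q[m]
        if len(q): print(n,lo,len(q),np.round(np.median(q,0),4),np.round(q.min(0),3),np.round(q.max(0),3))
E
```

```text
t 22.9 p [0.5628 0.146  0.2739] q [9.988e-01 4.900e-02 6.000e-04 0.000e+00] F [ 0.3 -0.8 -0.6] T [-0.04  0.02 -0.03] op 0.174 ff 39.45161998271942 j [ 0.08  0.07  1.79 -0.    1.28  1.55]
side 0.07 116 [0.5622 0.1567 0.077 ] [0.542 0.129 0.07 ] [0.581 0.172 0.083]
side 0.083 45 [0.5607 0.1505 0.085 ] [0.543 0.131 0.083] [0.58  0.168 0.088]
side 0.1 64 [0.5565 0.1553 0.1104] [0.548 0.141 0.101] [0.572 0.162 0.12 ]
side 0.12 76 [0.5578 0.1554 0.1302] [0.549 0.14  0.12 ] [0.573 0.162 0.14 ]
side 0.14 69 [0.5579 0.1554 0.1512] [0.548 0.137 0.14 ] [0.574 0.161 0.16 ]
side 0.18 15 [0.5617 0.1494 0.1894] [0.558 0.145 0.181] [0.563 0.154 0.199]
```

Call:
jog_arm([
  {"dx": 0,"dy": 0.006,"dz": -0.15,"ax": 0,"ay": 0,"az": 0,"gripper": -1},
  {"dx": 0,"dy": 0.006,"dz": -0.3,"ax": 0,"ay": 0,"az": 0,"gripper": -1},
  {"dx": 0,"dy": 0.006,"dz": -0.45,"ax": 0,"ay": 0,"az": 0,"gripper": -1},
  {"dx": 0,"dy": 0.006,"dz": -0.6,"ax": 0,"ay": 0,"az": 0,"gripper": -1},
  {"dx": 0,"dy": 0.006,"dz": -0.7,"ax": 0,"ay": 0,"az": 0,"gripper": -1},
  {"dx": 0,"dy": 0.006,"dz": -0.7,"ax": 0,"ay": 0,"az": 0,"gripper": -1},
  {"dx": 0,"dy": 0.006,"dz": -0.7,"ax": 0,"ay": 0,"az": 0,"gripper": -1},
])

```text
time: 23.7
eef_pos: [0.5628, 0.1471, 0.19]
tcp_rot: [0.999, 0.049, 0.001, 0.0]
contact_force: [-0.1, 0.3, -0.5]
opening: 0.175
finger_force: 39.6
```

Call:
jog_arm([
  {"dx": 0,"dy": 0,"dz": -0.015,"ax": 0,"ay": 0,"az": 0,"gripper": -1},
  {"dx": 0,"dy": 0,"dz": -0.015,"ax": 0,"ay": 0,"az": 0,"gripper": -0.2},
  {"dx": 0,"dy": 0,"dz": -0.015,"ax": 0,"ay": 0,"az": 0,"gripper": -0.2},
  {"dx": 0,"dy": 0,"dz": -0.015,"ax": 0,"ay": 0,"az": 0,"gripper": -0.2},
  {"dx": 0,"dy": 0,"dz": -0.015,"ax": 0,"ay": 0,"az": 0,"gripper": -0.2},
  {"dx": 0,"dy": 0,"dz": 0.3,"ax": 0,"ay": 0,"az": 0,"gripper": -0.2},
  {"dx": 0,"dy": 0,"dz": 0.6,"ax": 0,"ay": 0,"az": 0,"gripper": -0.2},
  {"dx": 0,"dy": 0,"dz": 1,"ax": 0,"ay": 0,"az": 0,"gripper": -0.2},
  {"dx": 0,"dy": 0,"dz": 1,"ax": 0,"ay": 0,"az": 0,"gripper": -0.2},
])

```text
time: 24.6
eef_pos: [0.5655, 0.1475, 0.3184]
tcp_rot: [0.999, 0.049, 0.008, -0.0]
contact_force: [0.4, -0.7, 0.7]
opening: 0.4
finger_force: 0.0
```

Call:
jog_arm([
  {"dx": -0.3,"dy": 0.5,"dz": 0,"ax": 0,"ay": 0,"az": 0,"gripper": -0.2},
  {"dx": -0.6,"dy": 1,"dz": 0,"ax": 0,"ay": 0,"az": 0,"gripper": -0.2},
  {"dx": -0.6,"dy": 1,"dz": 0,"ax": 0,"ay": 0,"az": 0,"gripper": -0.2},
  {"dx": -0.6,"dy": 1,"dz": 0,"ax": 0,"ay": 0,"az": 0,"gripper": -0.2},
  {"dx": -0.6,"dy": 1,"dz": 0,"ax": 0,"ay": 0,"az": 0,"gripper": -0.2},
])

```text
time: 25.1
eef_pos: [0.4899, 0.2677, 0.309]
tcp_rot: [0.999, 0.05, 0.0, 0.0]
contact_force: [-0.2, -0.6, 0.5]
opening: 0.404
finger_force: 0.0
```

```bash
cat > bars.py <<'E'
from h import *
def bars(d,box=(.40,.66,.2,.46)):
    Q=pts(d);z=Q[...,2];f=cv2.cvtColor(d['frame'],cv2.COLOR_BGR2HSV)
    m=((f[...,2]>195)&(f[...,1]<22)&(z<.03)&(z>-.01)&(Q[...,0]>box[0])&(Q[...,0]<box[1])&(Q[...,1]>box[2])&(Q[...,1]<box[3])).astype(np.uint8)
    k,l,s,c=cv2.connectedComponentsWithStats(m)
    for i in range(1,k):
        if s[i][4]<25: continue
        q=Q[l==i]; 
        (cx,cy),(w,h),a=cv2.minAreaRect((q[:,:2]*1000).astype(np.float32))
        if w<h: a+=90
        print('area',s[i][4],'px',np.round(c[i]),'ctr mm',round(cx,1),round(cy,1),'size',round(max(w,h),1),round(min(w,h),1),'long-axis deg',round(a%180,1),'ztop',np.round(np.percentile(q[:,2],[50,90]),4))
E
python3 - <<'E'
from bars import *
st();d=cam('wrist');np.savez('w6.npz',**d);cv2.imwrite('pics/w6.png',d['frame']);bars(d)
E
```

```text
t 25.1 p [0.4899 0.2677 0.309 ] q [9.987e-01 5.040e-02 1.000e-04 3.000e-04] F [-0.2 -0.6  0.5] T [0.05 0.   0.04] op 0.404 ff 0.0 j [ 0.32 -0.01  1.81 -0.    1.34  1.79]
area 142 px [275. 151.] ctr mm 523.1 276.7 size 34.5 8.1 long-axis deg 18.3 ztop [0.0117 0.0131]
area 118 px [258. 190.] ctr mm 465.7 295.8 size 34.4 7.0 long-axis deg 68.1 ztop [0.0074 0.0087]
```

View pics/w6.png

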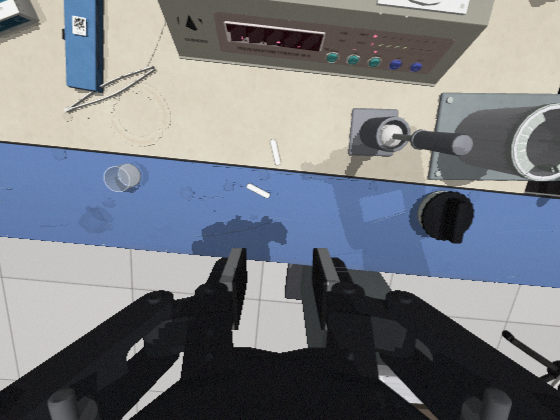

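One bar has been knocked to (275,151); the other is at (258,190). The brush stands in its stand and the weighing bottle is at (121,178). I'll approach the knocked bar.

Call:
jog_arm([
  {"dx": 0.276,"dy": 0.075,"dz": -0.3,"ax": 0,"ay": 0,"az": 0.07,"gripper": -0.2},
  {"dx": 0.276,"dy": 0.075,"dz": -0.6,"ax": 0,"ay": 0,"az": 0.139,"gripper": -0.2},
  {"dx": 0.276,"dy": 0.075,"dz": -1,"ax": 0,"ay": 0,"az": 0.139,"gripper": -0.2},
  {"dx": 0.276,"dy": 0.075,"dz": -1,"ax": 0,"ay": 0,"az": 0.139,"gripper": -0.2},
  {"dx": 0.276,"dy": 0.075,"dz": -1,"ax": 0,"ay": 0,"az": 0.139,"gripper": -0.2},
])

```text
time: 25.65
eef_pos: [0.5238, 0.275, 0.1887]
tcp_rot: [0.988, 0.157, -0.001, 0.0]
contact_force: [-0.5, -0.6, 1.3]
opening: 0.398
finger_force: 0.0
```

Call:
jog_arm([
  {"dx": 0,"dy": 0,"dz": -0.3,"ax": 0,"ay": 0,"az": 0,"gripper": -0.2},
  {"dx": 0,"dy": 0,"dz": -0.6,"ax": 0,"ay": 0,"az": 0,"gripper": -0.2},
  {"dx": 0,"dy": 0,"dz": -0.6,"ax": 0,"ay": 0,"az": 0,"gripper": -0.2},
  {"dx": 0,"dy": 0,"dz": -0.6,"ax": 0,"ay": 0,"az": 0,"gripper": -0.2},
])

```text
time: 26.05
eef_pos: [0.525, 0.2764, 0.1199]
tcp_rot: [0.988, 0.158, 0.002, -0.0]
contact_force: [-0.4, -0.0, -0.0]
opening: 0.402
finger_force: 0.0
```

```bash
python3 - <<'E'
from bars import *
st();d=cam('wrist');np.savez('w7.npz',**d);bars(d)
E
```

```text
t 26.05 p [0.525  0.2764 0.1199] q [ 9.875e-01  1.576e-01  1.700e-03 -2.000e-04] F [-0.4 -0.  -0. ] T [-0.01  0.02 -0.02] op 0.402 ff 0.0 j [ 0.31  0.26  1.88 -0.    1.    1.57]
area 215 px [278. 213.] ctr mm 527.3 278.2 size 24.7 5.5 long-axis deg 18.2 ztop [0.0122 0.0131]
```

Call:
jog_arm([
  {"dx": -0.01,"dy": 0,"dz": -0.25,"ax": 0,"ay": 0,"az": 0,"gripper": -0.3},
  {"dx": -0.01,"dy": 0,"dz": -0.5,"ax": 0,"ay": 0,"az": 0,"gripper": -0.3},
  {"dx": -0.01,"dy": 0,"dz": -0.65,"ax": 0,"ay": 0,"az": 0,"gripper": -0.3},
  {"dx": -0.01,"dy": 0,"dz": -0.73,"ax": 0,"ay": 0,"az": 0,"gripper": -0.3},
  {"dx": -0.01,"dy": 0,"dz": -0.73,"ax": 0,"ay": 0,"az": 0,"gripper": -0.3},
  {"dx": -0.01,"dy": 0,"dz": -0.73,"ax": 0,"ay": 0,"az": 0,"gripper": -0.3},
])

```text
time: 26.7
eef_pos: [0.5239, 0.2767, 0.0318]
tcp_rot: [0.987, 0.158, 0.002, -0.0]
contact_force: [0.4, -0.5, -0.5]
opening: 0.352
finger_force: 0.0
```

Call:
jog_arm([
  {"dx": 0,"dy": 0,"dz": 0,"ax": 0,"ay": 0,"az": 0,"gripper": -1},
  {"dx": 0,"dy": 0,"dz": 0,"ax": 0,"ay": 0,"az": 0,"gripper": -1},
  {"dx": 0,"dy": 0,"dz": 0,"ax": 0,"ay": 0,"az": 0,"gripper": -1},
  {"dx": 0,"dy": 0,"dz": 0,"ax": 0,"ay": 0,"az": 0,"gripper": -1},
], force=25)

```text
time: 27.1
eef_pos: [0.5235, 0.2766, 0.0314]
tcp_rot: [0.987, 0.158, 0.001, -0.0]
contact_force: [-0.8, -0.1, 6.3]
opening: 0.069
finger_force: 28.6
```

Call:
jog_arm([
  {"dx": 0,"dy": 0,"dz": 0.2,"ax": 0,"ay": 0,"az": 0,"gripper": -1},
  {"dx": 0,"dy": 0,"dz": 0.5,"ax": 0,"ay": 0,"az": 0,"gripper": -1},
  {"dx": 0,"dy": 0,"dz": 0.8,"ax": 0,"ay": 0,"az": 0,"gripper": -1},
  {"dx": 0,"dy": 0,"dz": 1,"ax": 0,"ay": 0,"az": 0,"gripper": -1},
])

```text
time: 27.5
eef_pos: [0.523, 0.2764, 0.1523]
tcp_rot: [0.987, 0.158, 0.002, -0.0]
contact_force: [0.5, 0.3, 0.2]
opening: 0.071
finger_force: 27.8
```

Call:
jog_arm([
  {"dx": 0,"dy": 0,"dz": 0.4,"ax": 0,"ay": 0,"az": 0,"gripper": -1},
  {"dx": 0,"dy": 0,"dz": 0.8,"ax": 0,"ay": 0,"az": -0.07,"gripper": -1},
  {"dx": 0,"dy": -0.1,"dz": 1,"ax": 0,"ay": 0,"az": -0.14,"gripper": -1},
  {"dx": 0.1,"dy": -0.5,"dz": 1,"ax": 0,"ay": 0,"az": -0.14,"gripper": -1},
  {"dx": 0.2,"dy": -1,"dz": 1,"ax": 0,"ay": 0,"az": -0.14,"gripper": -1},
  {"dx": 0.2,"dy": -1,"dz": 1,"ax": 0,"ay": 0,"az": -0.14,"gripper": -1},
])

```text
time: 28.1
eef_pos: [0.5468, 0.1526, 0.2697]
tcp_rot: [0.999, 0.047, 0.0, 0.001]
contact_force: [-0.2, 0.1, -0.4]
opening: 0.077
finger_force: 27.8
```

Call:
jog_arm([
  {"dx": 0.1,"dy": -0.4,"dz": 0.1,"ax": 0,"ay": 0,"az": 0,"gripper": -1},
  {"dx": 0.18,"dy": -0.8,"dz": 0.1,"ax": 0,"ay": 0,"az": 0,"gripper": -1},
  {"dx": 0.18,"dy": -1,"dz": 0.1,"ax": 0,"ay": 0,"az": 0,"gripper": -1},
  {"dx": 0.18,"dy": -1,"dz": 0.1,"ax": 0,"ay": 0,"az": 0,"gripper": -1},
  {"dx": 0.18,"dy": -1,"dz": 0.1,"ax": 0,"ay": 0,"az": 0,"gripper": -1},
])

```text
time: 28.6
eef_pos: [0.5676, 0.0364, 0.2811]
tcp_rot: [0.999, 0.048, -0.0, -0.0]
contact_force: [-0.1, -0.7, 0.3]
opening: 0.072
finger_force: 27.8
```

```bash
python3 - <<'E'
from h import *
st();print((np.array([.5692,.003,.152])-get_state()['eef_pos'])/.12)
d=cam('wrist');Q=pts(d);z=Q[...,2];f=d['frame'];s=get_state()['eef_pos']
m=(f.min(2)>190)&(np.hypot(Q[...,0]-s[0],Q[...,1]-s[1])<.03)&(z>s[2]-.04)&(z<s[2]-.015);print('bar px in hand',m.sum(),Q[m].min(0) if m.any() else '',Q[m].max(0) if m.any() else '')
E
```

```text
t 28.6 p [0.5676 0.0364 0.2811] q [ 9.988e-01  4.800e-02 -4.000e-04 -5.000e-04] F [-0.1 -0.7  0.3] T [ 0.03  0.   -0.01] op 0.072 ff 27.842161059379578 j [-0.11  0.03  1.82  0.    1.29  1.36]
[ 0.01359656 -0.27865126 -1.07612612]
bar px in hand 279 [0.5713632  0.03417255 0.25892434] [0.58469828 0.04144467 0.26372735]
```

Call:
jog_arm([
  {"dx": 0.013,"dy": -0.28,"dz": 0,"ax": 0,"ay": 0,"az": 0,"gripper": -1},
  {"dx": 0.013,"dy": -0.28,"dz": -0.2,"ax": 0,"ay": 0,"az": 0,"gripper": -1},
  {"dx": 0.013,"dy": -0.28,"dz": -0.5,"ax": 0,"ay": 0,"az": 0,"gripper": -1},
  {"dx": 0.013,"dy": -0.28,"dz": -0.8,"ax": 0,"ay": 0,"az": 0,"gripper": -1},
  {"dx": 0.013,"dy": -0.28,"dz": -0.95,"ax": 0,"ay": 0,"az": 0,"gripper": -1},
  {"dx": 0.013,"dy": -0.28,"dz": -1,"ax": 0,"ay": 0,"az": 0,"gripper": -1},
  {"dx": 0.013,"dy": -0.28,"dz": -1,"ax": 0,"ay": 0,"az": 0,"gripper": -1},
  {"dx": 0.013,"dy": -0.28,"dz": -1,"ax": 0,"ay": 0,"az": 0,"gripper": -1},
])

```text
time: 29.45
eef_pos: [0.5703, 0.0032, 0.163]
tcp_rot: [0.999, 0.049, 0.001, 0.0]
contact_force: [0.3, 1.0, 0.4]
opening: 0.071
finger_force: 27.8
```

Call:
jog_arm([
  {"dx": 0,"dy": 0,"dz": -0.08,"ax": 0,"ay": 0,"az": 0,"gripper": -1},
  {"dx": 0,"dy": 0,"dz": -0.08,"ax": 0,"ay": 0,"az": 0,"gripper": -1},
  {"dx": 0,"dy": 0,"dz": -0.08,"ax": 0,"ay": 0,"az": 0,"gripper": -0.6},
  {"dx": 0,"dy": 0,"dz": -0.08,"ax": 0,"ay": 0,"az": 0,"gripper": -0.6},
  {"dx": 0,"dy": 0,"dz": -0.08,"ax": 0,"ay": 0,"az": 0,"gripper": -0.6},
  {"dx": 0,"dy": 0,"dz": -0.08,"ax": 0,"ay": 0,"az": 0,"gripper": -0.6},
  {"dx": 0,"dy": 0,"dz": 0.3,"ax": 0,"ay": 0,"az": 0,"gripper": -0.6},
  {"dx": 0,"dy": 0,"dz": 0.6,"ax": 0,"ay": 0,"az": 0,"gripper": -0.6},
  {"dx": 0,"dy": 0,"dz": 1,"ax": 0,"ay": 0,"az": 0,"gripper": -0.6},
  {"dx": 0,"dy": 0,"dz": 1,"ax": 0,"ay": 0,"az": 0,"gripper": -0.6},
])

```text
time: 30.45
eef_pos: [0.5729, 0.002, 0.2908]
tcp_rot: [0.999, 0.049, 0.008, 0.002]
contact_force: [0.1, 0.5, 0.6]
opening: 0.195
finger_force: 0.0
```

```bash
cat > inpot.py <<'E'
from h import *
st();d=cam('wrist');Q=pts(d);z=Q[...,2];f=cv2.cvtColor(d['frame'],cv2.COLOR_BGR2HSV)
m=(z<.04)&(z>.005)&(np.hypot(Q[...,0]-.5692,Q[...,1]-.003)<.033);print('floor px',m.sum(),'bright',(m&(f[...,2]>190)).sum(), 'high z',(m&(z>.0195)).sum())
u,v=proj(d,(.5692,.003,.05));u,v=int(u),int(v);cv2.imwrite('pics/pot.png',cv2.resize(d['frame'][max(v-80,0):v+80,max(u-100,0):u+100],None,fx=3,fy=3))
E
python3 inpot.py
```

```text
t 30.45 p [0.5729 0.002  0.2908] q [0.9988 0.0485 0.0077 0.0017] F [0.1 0.5 0.6] T [-0.03  0.02  0.01] op 0.195 ff 0.0 j [-0.17  0.03  1.8   0.    1.29  1.3 ]
floor px 1309 bright 544 high z 312
```

Call:
jog_arm([
  {"dx": -0.1,"dy": 0.3,"dz": 0,"ax": 0,"ay": 0,"az": 0.09,"gripper": -0.3},
  {"dx": -0.2,"dy": 0.6,"dz": 0,"ax": 0,"ay": 0,"az": 0.18,"gripper": -0.3},
  {"dx": -0.3,"dy": 1,"dz": 0,"ax": 0,"ay": 0,"az": 0.27,"gripper": -0.3},
  {"dx": -0.3,"dy": 1,"dz": 0,"ax": 0,"ay": 0,"az": 0.35,"gripper": -0.3},
  {"dx": -0.3,"dy": 1,"dz": 0,"ax": 0,"ay": 0,"az": 0.35,"gripper": -0.3},
])

```text
time: 31.0
eef_pos: [0.5323, 0.1238, 0.28]
tcp_rot: [0.948, 0.319, -0.001, -0.0]
contact_force: [-0.6, -0.2, 0.2]
opening: 0.349
finger_force: 0.0
```

Call:
jog_arm([
  {"dx": -0.15,"dy": 0.3,"dz": 0,"ax": 0,"ay": 0,"az": 0.09,"gripper": -0.3},
  {"dx": -0.3,"dy": 0.6,"dz": 0,"ax": 0,"ay": 0,"az": 0.18,"gripper": -0.3},
  {"dx": -0.4,"dy": 1,"dz": 0,"ax": 0,"ay": 0,"az": 0.27,"gripper": -0.3},
  {"dx": -0.4,"dy": 1,"dz": 0,"ax": 0,"ay": 0,"az": 0.34,"gripper": -0.3},
  {"dx": -0.4,"dy": 1,"dz": 0,"ax": 0,"ay": 0,"az": 0.34,"gripper": -0.3},
])

```text
time: 31.5
eef_pos: [0.485, 0.2428, 0.2805]
tcp_rot: [0.831, 0.556, -0.001, -0.0]
contact_force: [0.8, -0.3, 0.6]
opening: 0.347
finger_force: 0.0
```

Call:
jog_arm([
  {"dx": -0.2,"dy": 0.4,"dz": -0.3,"ax": 0,"ay": 0,"az": 0,"gripper": -0.3},
  {"dx": -0.2,"dy": 0.45,"dz": -0.6,"ax": 0,"ay": 0,"az": 0,"gripper": -0.3},
  {"dx": -0.2,"dy": 0.45,"dz": -0.9,"ax": 0,"ay": 0,"az": 0,"gripper": -0.3},
  {"dx": -0.2,"dy": 0.45,"dz": -0.9,"ax": 0,"ay": 0,"az": 0,"gripper": -0.3},
  {"dx": -0.2,"dy": 0.45,"dz": -0.9,"ax": 0,"ay": 0,"az": 0,"gripper": -0.3},
])

```text
time: 32.0
eef_pos: [0.4619, 0.2954, 0.1732]
tcp_rot: [0.832, 0.555, -0.001, -0.0]
contact_force: [0.6, 0.0, 0.5]
opening: 0.355
finger_force: 0.0
```

```bash
python3 - <<'E'
from bars import *
st();d=cam('wrist');np.savez('w8.npz',**d);bars(d,(.3,.9,.18,.9));s=get_state();x=R.from_quat(s['tcp_rot']).as_matrix();print('yaw',np.degrees(np.arctan2(x[1,0],x[0,0])))
E
```

```text
t 32.0 p [0.4619 0.2954 0.1732] q [ 8.319e-01  5.550e-01 -8.000e-04 -1.000e-04] F [0.6 0.  0.5] T [-0.05 -0.02  0.03] op 0.355 ff 0.0 j [ 0.38  0.09  1.96 -0.    1.09  0.78]
area 256 px [282. 196.] ctr mm 465.2 296.1 size 34.3 6.9 long-axis deg 67.6 ztop [0.0074 0.0086]
yaw 67.44296933056891
```

Call:
jog_arm([
  {"dx": 0.027,"dy": 0.005,"dz": -0.3,"ax": 0,"ay": 0,"az": 0,"gripper": -0.3},
  {"dx": 0.027,"dy": 0.005,"dz": -0.6,"ax": 0,"ay": 0,"az": 0,"gripper": -0.3},
  {"dx": 0.027,"dy": 0.005,"dz": -0.9,"ax": 0,"ay": 0,"az": 0,"gripper": -0.3},
  {"dx": 0.027,"dy": 0.005,"dz": -0.9,"ax": 0,"ay": 0,"az": 0,"gripper": -0.3},
  {"dx": 0.027,"dy": 0.005,"dz": -0.9,"ax": 0,"ay": 0,"az": 0,"gripper": -0.3},
])

```text
time: 32.55
eef_pos: [0.4664, 0.2972, 0.0677]
tcp_rot: [0.831, 0.556, 0.001, 0.0]
contact_force: [-1.0, 0.5, 1.2]
opening: 0.347
finger_force: 0.0
```

Call:
jog_arm([
  {"dx": 0,"dy": 0,"dz": -0.15,"ax": 0,"ay": 0,"az": 0,"gripper": -0.3},
  {"dx": 0,"dy": 0,"dz": -0.3,"ax": 0,"ay": 0,"az": 0,"gripper": -0.3},
  {"dx": 0,"dy": 0,"dz": -0.3,"ax": 0,"ay": 0,"az": 0,"gripper": -0.3},
])

```text
time: 32.85
eef_pos: [0.4657, 0.2973, 0.0311]
tcp_rot: [0.831, 0.556, 0.001, 0.0]
contact_force: [-0.7, -0.0, -0.2]
opening: 0.35
finger_force: 0.0
```

Call:
jog_arm([
  {"dx": 0,"dy": -0.008,"dz": -0.03,"ax": 0,"ay": 0,"az": 0,"gripper": -0.3},
  {"dx": 0,"dy": -0.008,"dz": -0.03,"ax": 0,"ay": 0,"az": 0,"gripper": -0.3},
  {"dx": 0,"dy": -0.008,"dz": -0.03,"ax": 0,"ay": 0,"az": 0,"gripper": -1},
  {"dx": 0,"dy": -0.008,"dz": -0.03,"ax": 0,"ay": 0,"az": 0,"gripper": -1},
  {"dx": 0,"dy": -0.008,"dz": -0.03,"ax": 0,"ay": 0,"az": 0,"gripper": -1},
  {"dx": 0,"dy": -0.008,"dz": -0.03,"ax": 0,"ay": 0,"az": 0,"gripper": -1},
], force=25)

```text
time: 33.45
eef_pos: [0.4655, 0.2965, 0.0272]
tcp_rot: [0.831, 0.557, 0.001, 0.0]
contact_force: [-0.3, -0.9, 6.6]
opening: 0.069
finger_force: 28.5
```

Call:
jog_arm([
  {"dx": 0,"dy": 0,"dz": 0.2,"ax": 0,"ay": 0,"az": 0,"gripper": -1},
  {"dx": 0,"dy": 0,"dz": 0.5,"ax": 0,"ay": 0,"az": 0,"gripper": -1},
  {"dx": 0,"dy": 0,"dz": 0.8,"ax": 0,"ay": 0,"az": 0,"gripper": -1},
  {"dx": 0,"dy": 0,"dz": 1,"ax": 0,"ay": 0,"az": 0,"gripper": -1},
])

```text
time: 33.85
eef_pos: [0.4653, 0.2966, 0.1485]
tcp_rot: [0.831, 0.557, 0.001, 0.0]
contact_force: [0.9, 0.8, 0.5]
opening: 0.074
finger_force: 27.8
```

Call:
jog_arm([
  {"dx": 0,"dy": 0,"dz": 0.4,"ax": 0,"ay": 0,"az": 0,"gripper": -1},
  {"dx": 0,"dy": 0,"dz": 0.8,"ax": 0,"ay": 0,"az": 0,"gripper": -1},
  {"dx": 0,"dy": 0,"dz": 1,"ax": 0,"ay": 0,"az": 0,"gripper": -1},
  {"dx": 0,"dy": 0,"dz": 1,"ax": 0,"ay": 0,"az": 0,"gripper": -1},
  {"dx": 0,"dy": 0,"dz": 1,"ax": 0,"ay": 0,"az": 0,"gripper": -1},
])

```text
time: 34.35
eef_pos: [0.4643, 0.2961, 0.2655]
tcp_rot: [0.831, 0.557, -0.0, -0.0]
contact_force: [0.4, -0.5, -0.3]
opening: 0.073
finger_force: 27.8
```

```bash
python3 - <<'E'
from bars import *
st();d=cam('wrist');cv2.imwrite('pics/w9.png',d['frame']);bars(d,(.3,.9,.1,.9));s=get_state()['eef_pos']
print((np.array([.5692,.003,.152])-s)/.12)
E
```

```text
t 34.35 p [0.4643 0.2961 0.2655] q [ 8.307e-01  5.568e-01 -1.000e-04 -0.000e+00] F [ 0.4 -0.5 -0.3] T [ 0.04 -0.04 -0.01] op 0.073 ff 27.76014268398285 j [0.38 0.01 1.87 0.   1.26 0.77]
area 295 px [255.  22.] ctr mm 506.4 468.3 size 51.1 16.5 long-axis deg 69.1 ztop [0.0041 0.0052]
area 542 px [278.  30.] ctr mm 529.3 452.8 size 64.7 40.3 long-axis deg 109.1 ztop [0.0045 0.0057]
area 99 px [317.  24.] ctr mm 573.2 444.3 size 33.8 7.5 long-axis deg 45.2 ztop [0.0045 0.0055]
area 79 px [362.  23.] ctr mm 619.8 424.9 size 25.0 11.4 long-axis deg 64.3 ztop [0.0037 0.0051]
area 922 px [375.  66.] ctr mm 615.1 377.8 size 89.9 43.4 long-axis deg 75.1 ztop [0.004 0.005]
area 49 px [311.  47.] ctr mm 557.8 425.2 size 22.0 4.6 long-axis deg 3.1 ztop [0.0047 0.0057]
area 60 px [287.  55.] ctr mm 529.9 427.2 size 17.4 12.1 long-axis deg 179.1 ztop [0.004 0.005]
area 63 px [267.  62.] ctr mm 505.6 427.7 size 16.9 9.5 long-axis deg 90.4 ztop [0.0039 0.0049]
area 1770 px [299.  90.] ctr mm 537.0 380.6 size 82.6 72.7 long-axis deg 90.0 ztop [0.004 0.005]
area 31 px [358.  66.] ctr mm 601.8 385.3 si
[... 460 characters left out ...]
] ctr mm 595.9 294.4 size 19.1 11.0 long-axis deg 92.8 ztop [0.0041 0.005 ]
area 27 px [320. 144.] ctr mm 529.0 319.8 size 8.4 6.1 long-axis deg 69.2 ztop [0.0041 0.0048]
area 4151 px [363. 192.] ctr mm 556.2 240.2 size 154.4 113.2 long-axis deg 161.3 ztop [0.0042 0.0052]
area 28 px [384. 154.] ctr mm 600.1 276.8 size 13.2 6.2 long-axis deg 96.0 ztop [0.004  0.0049]
area 64 px [369. 156.] ctr mm 580.0 282.1 size 24.7 12.4 long-axis deg 165.7 ztop [0.0041 0.0051]
area 34 px [369. 175.] ctr mm 572.9 257.9 size 17.8 6.5 long-axis deg 110.0 ztop [0.0042 0.0052]
area 270 px [424. 260.] ctr mm 607.3 118.3 size 52.4 23.7 long-axis deg 126.2 ztop [0.0043 0.0052]
[ 0.87879349 -2.44059426 -0.93336009]
```

View pics/w9.png

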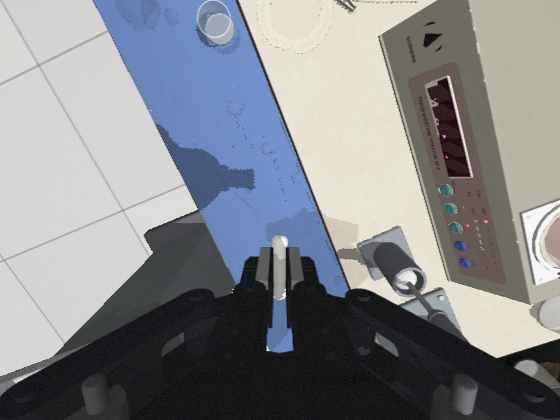

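The picture shows the second bar held between the pads at (280,265), with no other bar on the lip or top. On to the pot.

Call:
jog_arm([
  {"dx": 0,"dy": -0.3,"dz": 0.15,"ax": 0,"ay": 0,"az": -0.09,"gripper": -1},
  {"dx": 0.1,"dy": -0.6,"dz": 0.15,"ax": 0,"ay": 0,"az": -0.18,"gripper": -1},
  {"dx": 0.3,"dy": -1,"dz": 0.15,"ax": 0,"ay": 0,"az": -0.27,"gripper": -1},
  {"dx": 0.3,"dy": -1,"dz": 0.15,"ax": 0,"ay": 0,"az": -0.35,"gripper": -1},
  {"dx": 0.3,"dy": -1,"dz": 0.15,"ax": 0,"ay": 0,"az": -0.35,"gripper": -1},
])

```text
time: 34.9
eef_pos: [0.5001, 0.1746, 0.281]
tcp_rot: [0.951, 0.309, -0.003, -0.001]
contact_force: [0.0, 0.6, -0.0]
opening: 0.072
finger_force: 27.8
```

Call:
jog_arm([
  {"dx": 0.1,"dy": -0.3,"dz": 0,"ax": 0,"ay": 0,"az": -0.09,"gripper": -1},
  {"dx": 0.3,"dy": -0.6,"dz": 0,"ax": 0,"ay": 0,"az": -0.18,"gripper": -1},
  {"dx": 0.5,"dy": -1,"dz": 0,"ax": 0,"ay": 0,"az": -0.27,"gripper": -1},
  {"dx": 0.5,"dy": -1,"dz": 0,"ax": 0,"ay": 0,"az": -0.34,"gripper": -1},
  {"dx": 0.5,"dy": -1,"dz": 0,"ax": 0,"ay": 0,"az": -0.34,"gripper": -1},
])

```text
time: 35.4
eef_pos: [0.5602, 0.0559, 0.2817]
tcp_rot: [0.999, 0.049, -0.002, -0.0]
contact_force: [-0.3, 0.8, -0.2]
opening: 0.076
finger_force: 27.8
```

Call:
jog_arm([
  {"dx": 0.08,"dy": -0.44,"dz": 0,"ax": 0,"ay": 0,"az": 0,"gripper": -1},
  {"dx": 0.08,"dy": -0.44,"dz": 0,"ax": 0,"ay": 0,"az": 0,"gripper": -1},
  {"dx": 0.08,"dy": -0.44,"dz": -0.3,"ax": 0,"ay": 0,"az": 0,"gripper": -1},
  {"dx": 0.08,"dy": -0.44,"dz": -0.6,"ax": 0,"ay": 0,"az": 0,"gripper": -1},
  {"dx": 0.08,"dy": -0.44,"dz": -0.8,"ax": 0,"ay": 0,"az": 0,"gripper": -1},
  {"dx": 0.08,"dy": -0.44,"dz": -0.8,"ax": 0,"ay": 0,"az": 0,"gripper": -1},
  {"dx": 0.08,"dy": -0.44,"dz": -0.8,"ax": 0,"ay": 0,"az": 0,"gripper": -1},
])

```text
time: 36.1
eef_pos: [0.5698, 0.0048, 0.1876]
tcp_rot: [0.999, 0.05, -0.001, -0.0]
contact_force: [0.6, -0.8, 0.1]
opening: 0.072
finger_force: 27.8
```

Call:
jog_arm([
  {"dx": 0,"dy": -0.012,"dz": -0.15,"ax": 0,"ay": 0,"az": 0,"gripper": -1},
  {"dx": 0,"dy": -0.012,"dz": -0.29,"ax": 0,"ay": 0,"az": 0,"gripper": -1},
  {"dx": 0,"dy": -0.012,"dz": -0.29,"ax": 0,"ay": 0,"az": 0,"gripper": -1},
  {"dx": 0,"dy": -0.012,"dz": -0.29,"ax": 0,"ay": 0,"az": 0,"gripper": -0.6},
  {"dx": 0,"dy": -0.012,"dz": -0.29,"ax": 0,"ay": 0,"az": 0,"gripper": -0.6},
  {"dx": 0,"dy": -0.012,"dz": -0.29,"ax": 0,"ay": 0,"az": 0,"gripper": -0.6},
  {"dx": 0,"dy": -0.012,"dz": 0,"ax": 0,"ay": 0,"az": 0,"gripper": -0.6},
  {"dx": 0,"dy": -0.012,"dz": 0.3,"ax": 0,"ay": 0,"az": 0,"gripper": -0.6},
  {"dx": 0,"dy": -0.012,"dz": 0.8,"ax": 0,"ay": 0,"az": 0,"gripper": -0.6},
  {"dx": 0,"dy": -0.012,"dz": 0.8,"ax": 0,"ay": 0,"az": 0,"gripper": -0.6},
])

```text
time: 37.1
eef_pos: [0.5731, 0.0015, 0.2926]
tcp_rot: [0.999, 0.049, 0.007, 0.001]
contact_force: [1.2, 0.6, 0.3]
opening: 0.203
finger_force: 0.0
```

```bash
python3 inpot.py
```

```text
t 37.1 p [0.5731 0.0015 0.2926] q [0.9988 0.0486 0.0067 0.0015] F [1.2 0.6 0.3] T [-0.05 -0.01 -0.04] op 0.203 ff 0.0 j [-0.17  0.03  1.8   0.    1.3   1.3 ]
floor px 1302 bright 601 high z 423
```

View pics/pot.png

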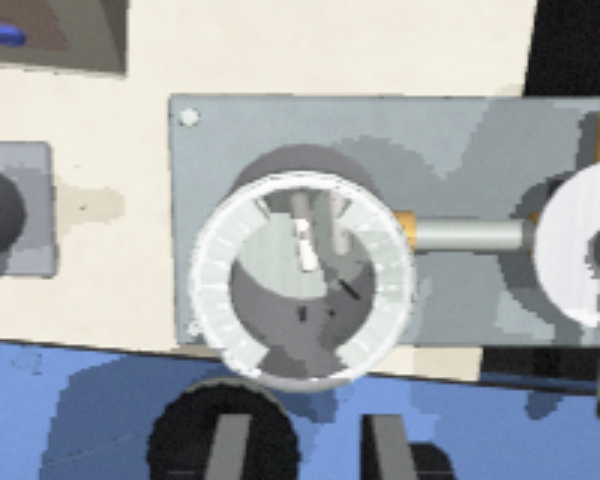

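The crop shows both bars lying on the pot floor at (303,235) and (338,222), and the cap beside the pot. Last is setting the lever to 45°.

Call:
jog_arm([
  {"dx": -0.1,"dy": -0.3,"dz": 0,"ax": 0,"ay": 0,"az": 0,"gripper": -0.1},
  {"dx": -0.3,"dy": -0.6,"dz": 0,"ax": 0,"ay": 0,"az": 0,"gripper": -0.1},
  {"dx": -0.45,"dy": -1,"dz": 0,"ax": 0,"ay": 0,"az": 0,"gripper": -0.1},
  {"dx": -0.45,"dy": -1,"dz": 0,"ax": 0,"ay": 0,"az": 0,"gripper": -0.1},
  {"dx": -0.45,"dy": -1,"dz": 0,"ax": 0,"ay": 0,"az": 0,"gripper": -0.1},
])

```text
time: 37.65
eef_pos: [0.5155, -0.1188, 0.283]
tcp_rot: [0.999, 0.047, -0.001, -0.001]
contact_force: [0.6, 0.0, -0.1]
opening: 0.449
finger_force: 0.0
```

Call:
jog_arm([
  {"dx": 0,"dy": -0.11,"dz": -0.3,"ax": 0,"ay": 0,"az": 0,"gripper": -0.1},
  {"dx": 0,"dy": -0.11,"dz": -0.6,"ax": 0,"ay": 0,"az": 0,"gripper": -0.1},
  {"dx": 0,"dy": -0.11,"dz": -0.9,"ax": 0,"ay": 0,"az": 0,"gripper": -0.1},
  {"dx": 0,"dy": -0.11,"dz": -0.9,"ax": 0,"ay": 0,"az": 0,"gripper": -0.1},
  {"dx": 0,"dy": -0.11,"dz": -0.9,"ax": 0,"ay": 0,"az": 0,"gripper": -0.1},
])

```text
time: 38.15
eef_pos: [0.5164, -0.1301, 0.1756]
tcp_rot: [0.999, 0.049, -0.001, -0.001]
contact_force: [0.9, 0.0, 0.2]
opening: 0.45
finger_force: 0.0
```

```bash
cat > lev.py <<'E'
from h import *
s=get_state();st();d=cam('wrist');Q=pts(d);z=Q[...,2];V=np.array([.5808,-.1255]);r=np.hypot(Q[...,0]-V[0],Q[...,1]-V[1])
m=(r<.08)&(r>.05)&(z>.075)&(z<.102);q=Q[m];c=(np.percentile(q,1,0)+np.percentile(q,99,0))/2
print('grip',m.sum(),np.round(c,4),'ptp',np.ptp(q,axis=0),'dir',np.degrees(np.arctan2(*(c[:2]-V)[::-1])),'delta/.12',(c-s['eef_pos'])/.12)
E
python3 lev.py
```

```text
t 38.15 p [ 0.5164 -0.1301  0.1756] q [ 9.988e-01  4.930e-02 -7.000e-04 -5.000e-04] F [0.9 0.  0.2] T [-0.04 -0.03  0.02] op 0.45 ff 0.0 j [-0.44  0.06  1.99  0.    1.09  1.03]
grip 534 [ 0.5161 -0.1322  0.0875] ptp [0.01489441 0.01593435 0.02446825] dir -174.10687410914977 delta/.12 [-0.002415   -0.01732943 -0.73429737]
```

Call:
jog_arm([
  {"dx": 0,"dy": -0.015,"dz": -0.3,"ax": 0,"ay": 0,"az": 0,"gripper": -0.1},
  {"dx": 0,"dy": -0.015,"dz": -0.62,"ax": 0,"ay": 0,"az": 0,"gripper": -0.1},
  {"dx": 0,"dy": -0.015,"dz": -0.62,"ax": 0,"ay": 0,"az": 0,"gripper": -0.1},
  {"dx": 0,"dy": -0.015,"dz": -0.62,"ax": 0,"ay": 0,"az": 0,"gripper": -0.1},
  {"dx": 0,"dy": -0.015,"dz": -0.62,"ax": 0,"ay": 0,"az": 0,"gripper": -1},
  {"dx": 0,"dy": -0.015,"dz": -0.62,"ax": 0,"ay": 0,"az": 0,"gripper": -1},
  {"dx": 0,"dy": -0.015,"dz": -0.62,"ax": 0,"ay": 0,"az": 0,"gripper": -1},
  {"dx": 0,"dy": -0.015,"dz": -0.62,"ax": 0,"ay": 0,"az": 0,"gripper": -1},
  {"dx": 0,"dy": -0.015,"dz": -0.62,"ax": 0,"ay": 0,"az": 0,"gripper": -1},
], force=25)

```text
time: 39.1
eef_pos: [0.5182, -0.1336, 0.1048]
tcp_rot: [0.999, 0.048, 0.002, 0.001]
contact_force: [-0.7, 1.8, 6.6]
opening: 0.172
finger_force: 25.3
```

Call:
jog_arm([
  {"dx": 0.012,"dy": -0.071,"dz": 0,"ax": 0,"ay": 0,"az": 0.083,"gripper": -1},
  {"dx": 0.033,"dy": -0.14,"dz": 0,"ax": 0,"ay": 0,"az": 0.167,"gripper": -1},
  {"dx": 0.062,"dy": -0.206,"dz": 0,"ax": 0,"ay": 0,"az": 0.25,"gripper": -1},
  {"dx": 0.1,"dy": -0.267,"dz": 0,"ax": 0,"ay": 0,"az": 0.333,"gripper": -1},
  {"dx": 0.145,"dy": -0.323,"dz": 0,"ax": 0,"ay": 0,"az": 0.417,"gripper": -1},
  {"dx": 0.198,"dy": -0.372,"dz": 0,"ax": 0,"ay": 0,"az": 0.5,"gripper": -1},
  {"dx": 0.198,"dy": -0.372,"dz": 0,"ax": 0,"ay": 0,"az": 0.5,"gripper": -1},
  {"dx": 0.198,"dy": -0.372,"dz": 0,"ax": 0,"ay": 0,"az": 0.5,"gripper": -1},
])

```text
time: 39.9
eef_pos: [0.5434, -0.177, 0.1049]
tcp_rot: [0.904, 0.427, 0.004, 0.002]
contact_force: [5.4, 5.5, 4.0]
opening: 0.175
finger_force: 25.2
```

```bash
python3 - <<'E'
from h import *
st();p=get_state()['eef_pos'];print('dir',np.degrees(np.arctan2(p[1]+.1255,p[0]-.5808)))
E
```

```text
t 39.9 p [ 0.5434 -0.177   0.1049] q [0.9044 0.4267 0.0041 0.0016] F [5.4 5.5 4. ] T [ 1.05 -0.71  0.08] op 0.175 ff 25.185205936431885 j [-0.49  0.23  1.94  0.01  0.96  0.19]
dir -126.00020599682466
```

Call:
jog_arm([
  {"dx": 0,"dy": 0,"dz": 0,"ax": 0,"ay": 0,"az": 0,"gripper": -0.2},
  {"dx": 0,"dy": 0,"dz": 0,"ax": 0,"ay": 0,"az": 0,"gripper": -0.2},
  {"dx": 0,"dy": 0,"dz": 0,"ax": 0,"ay": 0,"az": 0,"gripper": -0.2},
  {"dx": 0,"dy": 0,"dz": 0.3,"ax": 0,"ay": 0,"az": 0,"gripper": -0.2},
  {"dx": 0,"dy": 0,"dz": 0.6,"ax": 0,"ay": 0,"az": 0,"gripper": -0.2},
  {"dx": 0,"dy": 0,"dz": 1,"ax": 0,"ay": 0,"az": 0,"gripper": -0.2},
  {"dx": 0,"dy": 0,"dz": 1,"ax": 0,"ay": 0,"az": 0,"gripper": -0.2},
  {"dx": 0,"dy": 0,"dz": 1,"ax": 0,"ay": 0,"az": 0,"gripper": -0.2},
])

```text
time: 40.7
eef_pos: [0.5405, -0.1783, 0.2233]
tcp_rot: [0.904, 0.427, 0.001, 0.002]
contact_force: [-0.2, 0.3, -0.6]
opening: 0.398
finger_force: 0.0
```

```bash
python3 lev.py; python3 - <<'E'
from h import *
d=cam('wrist');np.savez('w10.npz',**d);u,v=map(int,proj(d,(.56,-.15,.06)));print(u,v)
u0,v0=max(u-80,0),max(v-70,0);cv2.imwrite('pics/lev.png',cv2.resize(d['frame'][v0:v+70,u0:u+80],None,fx=4,fy=4,interpolation=cv2.INTER_CUBIC));print(u0,v0)
E
```

```text
t 40.7 p [ 0.5405 -0.1783  0.2233] q [0.9043 0.4269 0.001  0.0015] F [-0.2  0.3 -0.6] T [ 0.04  0.03 -0.06] op 0.398 ff 0.0 j [-0.5   0.08  1.87 -0.    1.18  0.19]
grip 343 [ 0.5428 -0.1791  0.088 ] ptp [0.01530742 0.01490118 0.02483105] dir -125.31542131329714 delta/.12 [ 0.01954121 -0.00631728 -1.12737442]
276 164
196 94
```

View pics/lev.png

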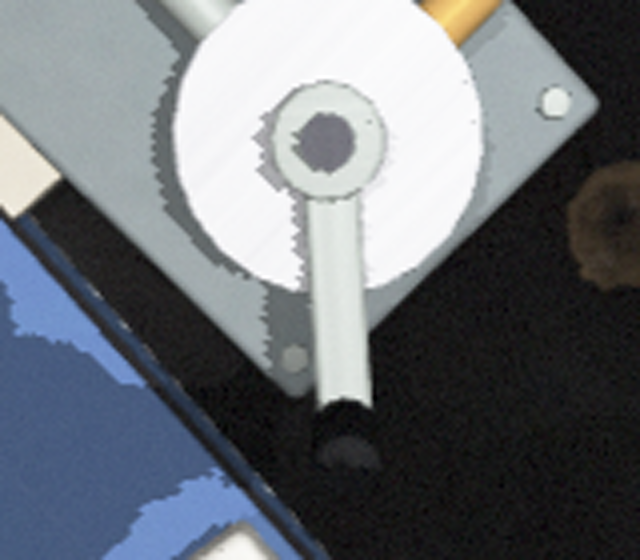

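The crop shows the lever pointing down from the hub at (328,142) to the grip at (345,435). The dial marks are washed out. I'll work out the angle precisely.

```bash
python3 - <<'E'
from h import *
from scipy.optimize import least_squares
P=np.array([[.5798,-.1911],[.5160,-.13225],[.5428,-.1791]])
r=least_squares(lambda v:np.hypot(*(P-v).T)-.066,[.58,-.125]);V=r.x;a=np.degrees(np.arctan2(*(P-V).T[::-1]));print('V',V,'res',r.fun,'dirs',a,'rel to closed',(a-a[1])%360)
d=dict(np.load('w10.npz'));Q=pts(d);z=Q[...,2];g=P[2]
w=dict(np.load('w5.npz'));Qw=pts(w)
def armdir(Q,g,V):
    z=Q[...,2];e=(g-V)/np.linalg.norm(g-V);t=(Q[...,:2]-V)@e;n=(Q[...,:2]-V)@np.array([-e[1],e[0]])
    m=(t>.018)&(t<.054)&(abs(n)<.012)&(z>.060)&(z<.07);q=Q[m][:,:2]*1000
    vx,vy,x,y=cv2.fitLine(q.astype(np.float32),cv2.DIST_HUBER,0,.01,.01).ravel();c=np.array([x,y])/1000-V
    return m.sum(),np.degrees(np.arctan2(vy,vx))%180,'offset mm',1000*(c[0]*vy-c[1]*vx)
print('now',armdir(Q,P[2],V),'closed',armdir(Qw,P[1],V),'start',armdir(pts(dict(np.load('w2.npz'))),P[0],V))
# plate yaw: far (+x) edges via plate-top points minAreaRect
for n in('w5','w2','w10'):
    dd=dict(np.load(n+'.npz'));q=pts(dd);f=cv2.cvtColor(dd['frame'],cv2.COLOR_BGR2HSV);zz=q[...,2]
    m=(zz>.009)&(zz<.016)&(q[...,0]>.49)&(q[...,0]<.66)&(q[...,1]>-.2)&(q[...,1]<.08)&(f[...,0]>75)&(f[...,0]<115)&(f[...,1]>12)
    m=cv2.morphologyEx(m.astype(np.uint8),cv2.MORPH_OPEN,np.ones((5,5)))>0
    print(n,m.sum(),cv2.minAreaRect((q[m][:,:2]*1000).astype(np.float32)))
# dial marks
dk=(np.hypot(Q[...,0]-V[0],Q[...,1]-V[1])<.042)&(z>.045)&(z<.058);gr=d['frame'].max(2)
print('dial min/percentiles',np.percentile(gr[dk],[0,1,5,10,50]),dk.sum())
E
```

```text
V [ 0.5814887  -0.12531377] res [-0.0001921  -0.000145    0.00025537] dirs [ -91.47043446 -173.95406502 -125.72765378] rel to closed [82.48363055  0.         48.22641124]
now (np.int64(540), np.float32(53.122223), 'offset mm', np.float64(0.899989823012308)) closed (np.int64(349), np.float32(5.5864773), 'offset mm', np.float64(-1.1254534739577349)) start (np.int64(237), np.float32(89.34376), 'offset mm', np.float64(-0.5442053535011223))
w5 5259 ((574.3265991210938, -52.90703582763672), (114.4535903930664, 232.67453002929688), 4.698826789855957)
w2 5088 ((574.6429443359375, -54.597755432128906), (114.76714324951172, 233.33444213867188), 4.99540376663208)
w10 10410 ((576.2156982421875, -70.21670532226562), (114.87789154052734, 202.42770385742188), 4.999110221862793)
dial min/percentiles [143.   160.98 207.9  239.   249.  ] 3799
```

Call:
jog_arm([
  {"dx": -0.008,"dy": 0.017,"dz": -0.3,"ax": 0,"ay": 0,"az": 0,"gripper": -0.2},
  {"dx": -0.008,"dy": 0.017,"dz": -0.6,"ax": 0,"ay": 0,"az": 0,"gripper": -0.2},
  {"dx": -0.008,"dy": 0.017,"dz": -0.9,"ax": 0,"ay": 0,"az": 0,"gripper": -0.2},
  {"dx": -0.008,"dy": 0.017,"dz": -1,"ax": 0,"ay": 0,"az": 0,"gripper": -0.2},
  {"dx": -0.008,"dy": 0.017,"dz": -1,"ax": 0,"ay": 0,"az": 0,"gripper": -0.2},
  {"dx": -0.008,"dy": 0.017,"dz": -1,"ax": 0,"ay": 0,"az": 0,"gripper": -0.2},
])

```text
time: 41.4
eef_pos: [0.5394, -0.1759, 0.1021]
tcp_rot: [0.904, 0.427, 0.0, 0.0]
contact_force: [0.1, -0.6, 0.5]
opening: 0.405
finger_force: 0.0
```

Call:
jog_arm([
  {"dx": 0,"dy": 0,"dz": 0,"ax": 0,"ay": 0,"az": 0,"gripper": -1},
  {"dx": 0,"dy": 0,"dz": 0,"ax": 0,"ay": 0,"az": 0,"gripper": -1},
  {"dx": 0,"dy": 0,"dz": 0,"ax": 0,"ay": 0,"az": 0,"gripper": -1},
  {"dx": 0,"dy": 0,"dz": 0,"ax": 0,"ay": 0,"az": 0,"gripper": -1},
  {"dx": 0,"dy": 0,"dz": 0,"ax": 0,"ay": 0,"az": 0,"gripper": -1},
])

```text
time: 41.9
eef_pos: [0.5405, -0.1768, 0.1038]
tcp_rot: [0.904, 0.427, 0.001, 0.002]
contact_force: [-0.1, -2.7, 5.0]
opening: 0.175
finger_force: 25.3
```

Call:
jog_arm([
  {"dx": 0,"dy": 0,"dz": 0,"ax": 0,"ay": 0,"az": 0,"gripper": -0.2},
  {"dx": 0,"dy": 0,"dz": 0,"ax": 0,"ay": 0,"az": 0,"gripper": -0.2},
  {"dx": 0,"dy": 0,"dz": 0,"ax": 0,"ay": 0,"az": 0,"gripper": -0.2},
  {"dx": 0,"dy": 0,"dz": 0.3,"ax": 0,"ay": 0,"az": 0,"gripper": -0.2},
  {"dx": 0,"dy": 0,"dz": 0.6,"ax": 0,"ay": 0,"az": 0,"gripper": -0.2},
  {"dx": 0,"dy": 0,"dz": 1,"ax": 0,"ay": 0,"az": 0,"gripper": -0.2},
  {"dx": 0,"dy": 0,"dz": 1,"ax": 0,"ay": 0,"az": 0,"gripper": -0.2},
  {"dx": 0,"dy": 0,"dz": 1,"ax": 0,"ay": 0,"az": 0,"gripper": -0.2},
])

```text
time: 42.7
eef_pos: [0.5394, -0.1757, 0.2228]
tcp_rot: [0.904, 0.427, 0.001, 0.001]
contact_force: [0.1, -0.4, -0.6]
opening: 0.399
finger_force: 0.0
```

```bash
python3 lev.py; python3 - <<'E'
from h import *
d=cam('wrist');Q=pts(d);V=np.array([.5815,-.1253]);z=Q[...,2]
g=np.array([.5396,-.1763]);e=(g-V)/np.linalg.norm(g-V);t=(Q[...,:2]-V)@e;n=(Q[...,:2]-V)@np.array([-e[1],e[0]])
m=(t>.018)&(t<.054)&(abs(n)<.012)&(z>.060)&(z<.07);vx,vy,_,_=cv2.fitLine((Q[m][:,:2]*1000).astype(np.float32),cv2.DIST_HUBER,0,.01,.01).ravel();print('arm dir',np.degrees(np.arctan2(vy,vx))%180)
E
```

```text
t 42.7 p [ 0.5394 -0.1757  0.2228] q [9.042e-01 4.271e-01 8.000e-04 9.000e-04] F [ 0.1 -0.4 -0.6] T [-0.06 -0.01  0.02] op 0.399 ff 0.0 j [-0.49  0.08  1.88  0.    1.18  0.19]
grip 343 [ 0.5411 -0.1776  0.0877] ptp [0.0151642  0.01486602 0.02451779] dir -127.33939825837325 delta/.12 [ 0.01380243 -0.01557253 -1.12566073]
arm dir 52.41302
```

Call:
jog_arm([
  {"dx": -0.018,"dy": 0.015,"dz": -0.3,"ax": 0,"ay": 0,"az": 0,"gripper": -0.2},
  {"dx": -0.018,"dy": 0.015,"dz": -0.6,"ax": 0,"ay": 0,"az": 0,"gripper": -0.2},
  {"dx": -0.018,"dy": 0.015,"dz": -0.9,"ax": 0,"ay": 0,"az": 0,"gripper": -0.2},
  {"dx": -0.018,"dy": 0.015,"dz": -1,"ax": 0,"ay": 0,"az": 0,"gripper": -0.2},
  {"dx": -0.018,"dy": 0.015,"dz": -1,"ax": 0,"ay": 0,"az": 0,"gripper": -0.2},
  {"dx": -0.018,"dy": 0.015,"dz": -1,"ax": 0,"ay": 0,"az": 0,"gripper": -1},
  {"dx": -0.018,"dy": 0.015,"dz": -1,"ax": 0,"ay": 0,"az": 0,"gripper": -1},
  {"dx": -0.018,"dy": 0.015,"dz": -1,"ax": 0,"ay": 0,"az": 0,"gripper": -1},
  {"dx": -0.018,"dy": 0.015,"dz": -1,"ax": 0,"ay": 0,"az": 0,"gripper": -1},
  {"dx": -0.018,"dy": 0.015,"dz": -1,"ax": 0,"ay": 0,"az": 0,"gripper": -1},
])

```text
time: 43.8
eef_pos: [0.5378, -0.1744, 0.1028]
tcp_rot: [0.904, 0.427, 0.001, 0.001]
contact_force: [1.6, -2.1, -0.4]
opening: 0.175
finger_force: 25.4
```

Call:
jog_arm([
  {"dx": 0,"dy": 0,"dz": 0,"ax": 0,"ay": 0,"az": 0,"gripper": -0.2},
  {"dx": 0,"dy": 0,"dz": 0,"ax": 0,"ay": 0,"az": 0,"gripper": -0.2},
  {"dx": 0,"dy": 0,"dz": 0,"ax": 0,"ay": 0,"az": 0,"gripper": -0.2},
  {"dx": 0,"dy": 0,"dz": 0.3,"ax": 0,"ay": 0,"az": 0,"gripper": -0.2},
  {"dx": 0,"dy": 0,"dz": 0.6,"ax": 0,"ay": 0,"az": 0,"gripper": -0.2},
  {"dx": 0,"dy": 0,"dz": 1,"ax": 0,"ay": 0,"az": 0,"gripper": -0.2},
  {"dx": 0,"dy": 0,"dz": 1,"ax": 0,"ay": 0,"az": 0,"gripper": -0.2},
  {"dx": 0,"dy": 0,"dz": 1,"ax": 0,"ay": 0,"az": 0,"gripper": -0.2},
])

```text
time: 44.6
eef_pos: [0.5375, -0.1741, 0.2234]
tcp_rot: [0.904, 0.427, 0.001, 0.001]
contact_force: [0.2, 0.5, -0.3]
opening: 0.399
finger_force: 0.0
```

```bash
python3 lev.py; python3 - <<'E'
from h import *
d=cam('wrist');Q=pts(d);V=np.array([.5815,-.1253]);z=Q[...,2]
g=np.array([.5396,-.1763]);e=(g-V)/np.linalg.norm(g-V);t=(Q[...,:2]-V)@e;n=(Q[...,:2]-V)@np.array([-e[1],e[0]])
m=(t>.018)&(t<.054)&(abs(n)<.012)&(z>.060)&(z<.07);vx,vy,_,_=cv2.fitLine((Q[m][:,:2]*1000).astype(np.float32),cv2.DIST_HUBER,0,.01,.01).ravel();print('arm dir',np.degrees(np.arctan2(vy,vx))%180)
E
```

```text
t 44.6 p [ 0.5375 -0.1741  0.2234] q [0.9042 0.4271 0.0011 0.0014] F [ 0.2  0.5 -0.3] T [ 0.03 -0.01 -0.02] op 0.399 ff 0.0 j [-0.49  0.07  1.88  0.    1.18  0.2 ]
grip 343 [ 0.5383 -0.1755  0.0879] ptp [0.01580162 0.01565042 0.02470541] dir -130.3812541307705 delta/.12 [ 0.00633846 -0.01196542 -1.12943094]
arm dir 47.91901
```

Call:
jog_arm([
  {"dx": 0.013,"dy": -0.01,"dz": -0.3,"ax": 0,"ay": 0,"az": 0,"gripper": -0.2},
  {"dx": 0.013,"dy": -0.01,"dz": -0.6,"ax": 0,"ay": 0,"az": 0,"gripper": -0.2},
  {"dx": 0.013,"dy": -0.01,"dz": -0.9,"ax": 0,"ay": 0,"az": 0,"gripper": -0.2},
  {"dx": 0.013,"dy": -0.01,"dz": -1,"ax": 0,"ay": 0,"az": 0,"gripper": -0.2},
  {"dx": 0.013,"dy": -0.01,"dz": -1,"ax": 0,"ay": 0,"az": 0,"gripper": -0.2},
  {"dx": 0.013,"dy": -0.01,"dz": -1,"ax": 0,"ay": 0,"az": 0,"gripper": -1},
  {"dx": 0.013,"dy": -0.01,"dz": -1,"ax": 0,"ay": 0,"az": 0,"gripper": -1},
  {"dx": 0.013,"dy": -0.01,"dz": -1,"ax": 0,"ay": 0,"az": 0,"gripper": -1},
  {"dx": 0.013,"dy": -0.01,"dz": -1,"ax": 0,"ay": 0,"az": 0,"gripper": -1},
  {"dx": 0.013,"dy": -0.01,"dz": -1,"ax": 0,"ay": 0,"az": 0,"gripper": -1},
])

```text
time: 45.7
eef_pos: [0.5391, -0.1754, 0.1028]
tcp_rot: [0.904, 0.427, 0.001, 0.001]
contact_force: [-0.8, 0.3, 1.8]
opening: 0.173
finger_force: 25.2
```

Call:
jog_arm([
  {"dx": 0,"dy": 0,"dz": 0,"ax": 0,"ay": 0,"az": 0,"gripper": -0.2},
  {"dx": 0,"dy": 0,"dz": 0,"ax": 0,"ay": 0,"az": 0,"gripper": -0.2},
  {"dx": 0,"dy": 0,"dz": 0,"ax": 0,"ay": 0,"az": 0,"gripper": -0.2},
  {"dx": 0,"dy": 0,"dz": 0.3,"ax": 0,"ay": 0,"az": 0,"gripper": -0.2},
  {"dx": 0,"dy": 0,"dz": 0.6,"ax": 0,"ay": 0,"az": 0,"gripper": -0.2},
  {"dx": 0,"dy": 0,"dz": 1,"ax": 0,"ay": 0,"az": 0,"gripper": -0.2},
  {"dx": 0,"dy": 0,"dz": 1,"ax": 0,"ay": 0,"az": 0,"gripper": -0.2},
  {"dx": 0,"dy": 0,"dz": 1,"ax": 0,"ay": 0,"az": 0,"gripper": -0.2},
])

```text
time: 46.5
eef_pos: [0.5392, -0.1754, 0.2235]
tcp_rot: [0.904, 0.427, 0.001, 0.002]
contact_force: [-0.4, 0.4, -0.5]
opening: 0.4
finger_force: 0.0
```

```bash
python3 lev.py; python3 - <<'E'
from h import *
d=cam('wrist');Q=pts(d);V=np.array([.5815,-.1253]);z=Q[...,2]
g=np.array([.5396,-.1763]);e=(g-V)/np.linalg.norm(g-V);t=(Q[...,:2]-V)@e;n=(Q[...,:2]-V)@np.array([-e[1],e[0]])
m=(t>.018)&(t<.054)&(abs(n)<.012)&(z>.060)&(z<.07);vx,vy,_,_=cv2.fitLine((Q[m][:,:2]*1000).astype(np.float32),cv2.DIST_HUBER,0,.01,.01).ravel();print('arm dir',np.degrees(np.arctan2(vy,vx))%180)
t=cam('top');a=np.load('top0.npz')
cv2.imwrite('pics/topend.png',t['frame']);
E
```

```text
t 46.5 p [ 0.5392 -0.1754  0.2235] q [0.9042 0.4271 0.0012 0.0016] F [-0.4  0.4 -0.5] T [ 0.03 -0.01  0.01] op 0.4 ff 0.0 j [-0.49  0.08  1.88  0.    1.18  0.19]
grip 346 [ 0.5394 -0.1765  0.0875] ptp [0.01578818 0.01502504 0.0247014 ] dir -129.02357720146762 delta/.12 [ 0.00182533 -0.00904086 -1.13302503]
arm dir 51.805595
```

View pics/topend.png

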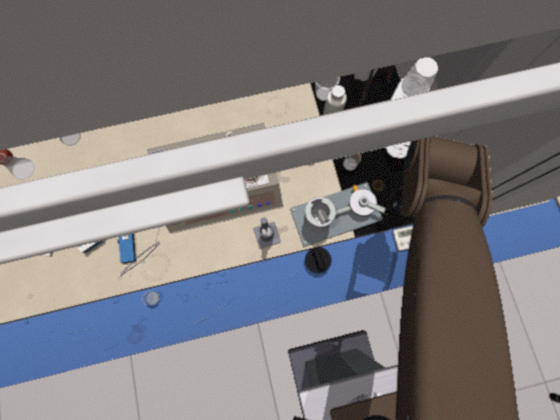

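The final top view shows the cap upright at (318,260), the brush in its stand at (266,232), no bars left on the bench and everything else in place. The lever measures about 45°. Handing in.

```bash
python3 -c "
from plant import job
print(job.sign_off())"
```

```text
the job is handed in; nothing more can be done
None
```

The job is handed in: the lever was closed, the cap is off and upright beside the pot, the pot was brushed twice and the brush is back in its stand, both stir bars are in the pot, and the lever measures about 45° by camera (the dial marks were too washed out to read).

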